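# Set up the edge burnisher and jog it

## Task

Fit the burnishing machine's leaning spindle for the next job: first the stepped spacer, wide foot down against the shoulder, then the wooden wheel down on the spacer, then the knurled collar down on the wheel, each pushed fully home. With the stack complete, tilt the jog stick well over to the left, towards the machine, keep it there for a little over a second, and let it spring back upright. Leave everything else on the bench where it is.

Things in the scene. Friction and masses are not known exactly. Their poses are not given: they have to be found in the camera images.
- machine: Grey bench edge-burnisher, fixed, mid-bench, its direction varying by 0.65 rad: base 200 x 150 mm, 28 high, and a motor drum 90 mm across, coaxial with the steel spindle, which leans 30 degrees from vertical to the robot's right. The drum starts 20 mm below the shoulder. Nothing stands above the spindle. Origin: centre of the base's underside, x opposite to the lean.
- spindle_foot (a point): Lower end of the machine's spindle: on its axis, in the plane of the flat shoulder (52 mm across, about 125 mm above the bench) on which the stack rests. z runs up along the spindle, out of the shoulder; y is horizontal. The spindle is 12 mm thick and sticks out 66 mm, the last 10 mm tapering to 5 mm.
- spindle_tip (a point): Free upper end of the spindle, on its axis, 66 mm from spindle_foot; same axes.
- spacer_mid (a point): Stepped aluminium spacer, loose, 22 mm high: a wide foot 62 mm across and 6 mm high, above it a neck 30 mm across and 16 mm high (grip the neck); through bore 16 mm; about 110 g. Lies flat on the bench in one of three spots (left front, left back, right front). Starts foot down. Point on the bore axis half-way up (11 mm above the underside); z along the bore, from foot to neck.
- spacer_foot (a point): Centre of the spacer's underside (the wide foot), on the bore axis; same axes as spacer_mid.
- wheel_mid (a point): Wooden burnishing wheel with two shallow grooves round its rim, loose, 56 mm across, 22 mm thick, bore 16 mm, about 90 g; both faces alike. Lies flat on the bench in one of three spots (left front, left back, right front). Point on the bore axis half-way up (11 mm); z along the bore.
- collar_mid (a point): Dark steel knurled collar, loose, 34 mm across, 18 mm high, bore 16 mm (open at both ends), about 80 g; both ends alike. Lies flat on the bench in one of three spots (left front, left back, right front). Point on the bore axis half-way up (9 mm); z along the bore.
- jogbox: Grey fixed box of the jog stick, 100 x 110 mm, 50 high, at the right of the bench, turned up to 0.35 rad; origin: centre of its underside. The stick's pivot is in the middle of its top; the stick tilts only along the box's y (the long way of the black slot), turning about the box's x axis.
- stick_ball (a point): Centre of the jog stick's black ball knob (28 mm across), 80 mm above its pivot, so at rest 130 mm above the bench; the stick under it is 10 mm thick. Axes at rest: those of the box; y points left, to the machine's side.
- stick (a joint): Jog stick tilt in rad: 0 upright (spring centre), positive when tilted to +y (left, the machine's side), range -0.45 to 0.45, spring 0.7 N m/rad (about 4 N at the ball for 0.45); it springs back by itself when let go.
- spacer: Loose spacer: origin at the centre of its underside, z along the bore.
- wheel: Loose wheel: origin at the centre of its underside as it starts.
- collar: Loose collar: origin at the centre of its underside as it starts.
- tin: bystander: flat aluminium tin, 52 mm across, 35 high, upright; origin on its underside. Leave it alone.
- jar: bystander: small amber glass jar with steel cap, 48 mm across, 60 high, upright; origin on its underside. Leave it alone.
- awl: bystander: screwdriver-like tool with pale wooden handle, 150 mm long, lying flat in front of the machine; origin on its underside. Leave it alone.
- glue: bystander: white squeeze bottle, 56 mm across, 130 high, behind the machine; origin on its underside. Leave it alone.
- mug: bystander: white mug, 80 mm across, 90 high, at the back right; origin on its underside. Leave it alone.
- tape: bystander: cardboard ring, 90 mm across, 30 high, lying flat far right; origin on its underside. Leave it alone.
Things that resemble listed ones, but are neither listed nor needed, are in the scene too. What is shaped like the collar but yellow is not meant.

How it is judged:
By the outcome, as a careful person would: the job done as asked, in the order asked, and still so for the second after the job is handed in, with the robot touching nothing.
It also fails if it takes over 72 s, if anything falls off the work surface, if the arm or the gripper's body presses on something with over 40 N, if the wrist force passes 120 N, or if a joint passes its speed limit or range.

## Robot

A 6-joint arm with a two-finger parallel gripper is mounted at the origin on the work surface. World frame = base frame: x ahead of the robot, y to its left, z up, the work surface at z = 0. Lengths are in m, angles in degrees, forces in N, time in s.
With the tool pointing down it reaches from about 0.325 to 0.85 m from the base axis. Payload 4.4 kg.
Tool frame: the origin (TCP) lies at the very end of the fingers, on their centre line; the grasp point (between the pads) lies 19 mm behind it (env.tcp_to_grasp is the distance from the TCP to the grasp point, in m); z points along the fingers, y is the direction in which the jaws open and shut (so a half turn about z gives the same grasp; the last joint's range is limited). The gripper opens to 94 mm and grips with 3 to 60 N. Pads are 16 mm wide; open, the fingers measure 119 mm over their backs; the gripper's body (75 mm by 177 mm) begins 78 mm behind the grasp point.
Start: joints at [-73.596, 11.837, 88.321, -0, 79.842, -8.623], TCP at [0.243, -0.521, 0.205] pointing down, gripper open.
Joint ranges: [-156.59, 156.59], [-49.26, 127.26], [12.9, 141.05], [-63.56, 243.56], [4.71, 150.69], [-161.64, 161.64]. Speed limits (degrees/s): [159.86, 159.86, 180, 180, 180, 180].

## Interface

Orientations are given as a 3x3 rotation matrix whose columns are the frame's x, y, z axes.
In Python, from rig import env gives the robot as it stands.
- The arm moves only by the tool arm_command, never from a script. Its argument "motion" is a list of rows, each a list of 6 numbers: the shift along the tool's x, y, z in m, then the turn, a rotation vector about the tool's x, y, z in rad. In form: [[dx, dy, dz, ax, ay, az], ...]. A call has 1 to 10 rows; each row is the pose to reach, as a shift and turn from the pose commanded when the call began, along the tool's axes at that moment; what a row does not reach only later rows make up. A row lasts 1/12 s, in which the tool goes at most 41.7 mm and 7.16 degrees, less where a joint would pass 70% of its speed; a pose out of reach is approached as far as the arm can. A call with a gripper value outside its range is refused whole. "jaw" is the opening, from -1 (shut) to 1 (fully open), set as the call begins (left out, the last holds). The fingers move at their own pace and stop on an object; "force" is the grip in N (left out, the last holds). Time passes only in rows, so rows that repeat a pose let the fingers close. It gives the time, the measured TCP pose, the force and the opening at its end, in the units of the state.
- env.read_state(): the state, without advancing time (a new reading comes with each control period).
- env.capture(name): name is "scene" or "top" or "wrist"; returns (picture, depth): 384x512x3 uint8, blue, green, red; 384x512 float32, m along the optical axis (not along the pixel's ray), 0 where there is no reading.
- env.camera_params(name): a dict with "fx", "fy", "cx", "cy" (pixels), "T" (4x4, takes a point from camera to world coordinates). Camera axes: x right, y up, looking along -z (the intrinsics and any distortion apply to the point x, -y, -z); pixel columns grow to the right and rows downward; lengths in m; the calibration is good to about 2 mm. A picture is of the moment at which its call begins: read the wrist's pose just before it. camera_params takes no time and is no camera call; for the wrist camera it gives the pose at the moment of the call.
- env.finish_job(): hands the job in, once; it reports no verdict.
The state is a dict: "clock": time; "joints": joint angles; "joint_vel": joint speeds; "joint_efforts": joint torques, N m; "tcp_pos": TCP position; "orientation": TCP orientation; "contact_force": force on the tool from outside, world axes, zero at the start; "ft_torque": the same for the moment, N m; "opening": opening from 0.0 (shut) to 1.0 (fully open).
Only numpy, scipy, OpenCV 4.12 (cv2) and the standard library are available. Lean on these libraries where they do the work, as an engineer would, in place of code of your own. Each camera call takes 0.05 s, during which the arm holds its last target.

## Working session

There is one attempt and no reset: what is moved stays moved. The work goes in short steps, Python scripts to look and compute and a tool call to move; the robot and the scene stay as the last step left them, time stands still between calls to the robot, and variables do not carry over. Pictures are saved under pics/ and viewed, and the job is handed in when it is done.

Besides the shell and the picture viewer there is one more tool, called after "Request:" as name([rows], argument=value, ...), one row to a line, values as JSON. arm_command: Moves the arm, as the interface text tells. Its arguments: {"type":"object","properties":{"motion":{"type":"array"},"jaw":{"type":"number"},"force":{"type":"number"}},"required":["motion"]}

```bash
ls; mkdir -p pics
python3 - <<'E'
from rig import env
import cv2,numpy as np
for n in("scene","top"):
    p,d=env.capture(n); cv2.imwrite(f"pics/{n}0.png",p); np.save(f"pics/{n}0.npy",d)
    c=env.camera_params(n); print(n,c)
    np.savez(f"pics/{n}0.npz",p=p,d=d,T=c["T"],K=[c["fx"],c["fy"],c["cx"],c["cy"]])
print(env.read_state())
E
```

```text
pics
scene {'fx': 475.0345975890788, 'fy': 475.0345975890788, 'cx': 255.50630906087446, 'cy': 188.19097440056788, 'T': array([[ 0.18025588, -0.84807582,  0.49827224,  1.18256742],
       [ 0.98360285,  0.15838341, -0.08625616, -0.16818227],
       [-0.00576629,  0.50565017,  0.86271934,  1.16702638],
       [ 0.        ,  0.        ,  0.        ,  1.        ]])}
top {'fx': 432.03603266946556, 'fy': 432.03603266946556, 'cx': 245.8887835905156, 'cy': 193.87129289220016, 'T': array([[-2.87388156e-02,  9.87329130e-01, -1.56061748e-01,
         3.36569767e-01],
       [-9.99586761e-01, -2.84836031e-02,  3.87185551e-03,
        -6.17627638e-02],
       [-6.22405148e-04,  1.56108529e-01,  9.87739712e-01,
         1.59669655e+00],
       [ 0.00000000e+00,  0.00000000e+00,  0.00000000e+00,
         1.00000000e+00]])}
{'clock': 0.1, 'joints': array([-7.35957666e+01,  1.18795206e+01,  8.83954012e+01, -6.72599362e-04,
        7.98430376e+01, -8.62364384e+00]), 'joint_vel': array([ 0.05395251,  0.01737616, -0.23532396,  0.00895241, -0.04491171,
       -0.03163643]), 'joint_efforts': array([-7.31951495e-04, -3.71867073e+01, -2.82293487e+01,  7.00685964e-02,
        3.11293581e-02, -5.02159594e-05]), 'tcp_pos': array([ 0.24303062, -0.52030855,  0.20441545]), 'orientation': array([[ 9.06101262e-01,  4.23060459e-01, -5.92509266e-04],
       [ 4.23060769e-01, -9.06099165e-01,  1.97170902e-03],
       [ 2.97279973e-04, -2.03723546e-03, -9.99997881e-01]]), 'contact_force': array([ 0.22942126, -0.02156114, -0.18514115]), 'ft_torque': array([0.00813646, 0.00410743, 0.00658754]), 'opening': 0.9978699834472525}
```

View pics/scene0.png

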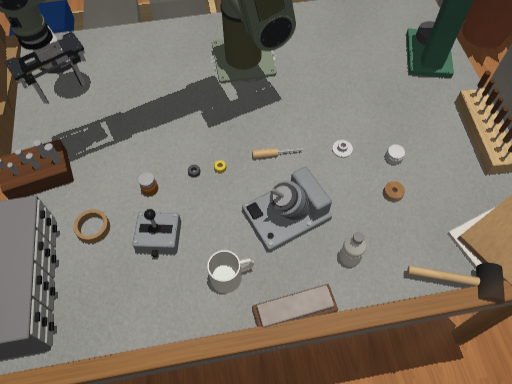

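View pics/top0.png

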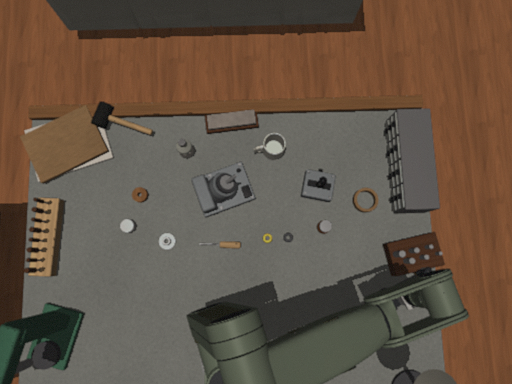

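Candidates, in scene pixels:
- **Spacer:** white stepped ring at (343,148). The plain tin at (396,153) is the lookalike.
- **Wheel:** brown ring at (395,190). The large cardboard tape at (91,226) is the lookalike.
- **Collar:** dark ring at (194,170). The yellow ring at (220,166) is the decoy, and the jar is at (148,184).
- **Stick:** (150,215).

Next I'll check these in close crops.

```bash
cat > h.py <<'E'
import numpy as np,cv2
def load(f):
    z=np.load(f); return z["p"],z["d"],z["T"],z["K"]
def cloud(d,T,K):
    v,u=np.mgrid[:d.shape[0],:d.shape[1]]
    X=np.stack([(u-K[2])/K[0]*d,-(v-K[3])/K[1]*d,-d,np.ones_like(d)],-1)
    W=X@T.T
    W=W[...,:3]; W[d==0]=np.nan
    return W
def snap(env,n,f):
    c=env.camera_params(n);p,d=env.capture(n)
    cv2.imwrite(f"pics/{f}.png",p);np.savez(f"pics/{f}.npz",p=p,d=d,T=c["T"],K=[c["fx"],c["fy"],c["cx"],c["cy"]])
    return p,d,c["T"],np.array([c["fx"],c["fy"],c["cx"],c["cy"]])
def crop(f,o,u0,v0,u1,v1,s):
    p=cv2.imread(f"pics/{f}.png")[v0:v1,u0:u1]
    cv2.imwrite(f"pics/{o}.png",cv2.resize(p,None,fx=s,fy=s,interpolation=cv2.INTER_CUBIC))
def proj(P,T,K):
    q=np.linalg.inv(T)@np.append(P,1); return K[2]+K[0]*q[0]/-q[2],K[3]+K[1]*q[1]/q[2]
E
python3 - <<'E'
from h import *
p,d,T,K=load("pics/scene0.npz");W=cloud(d,T,K)
pt,dt,Tt,Kt=load("pics/top0.npz");Wt=cloud(dt,Tt,Kt)
print("bench z",np.nanmedian(W[100:130,280:330,2]),np.nanmedian(Wt[250:280,150:190,2]))
for n,(u,v),r,zmin,zmax in[("spacer",(343,148),16,.003,.04),("wheel",(395,190),16,.012,.04),("collar",(194,170),11,.01,.04),("tin",(396,153),14,.02,.05)]:
    w=W[v-r:v+r,u-r:u+r].reshape(-1,3);w=w[(w[:,2]>zmin)&(w[:,2]<zmax)]
    print(n,len(w),w.min(0),w.max(0),(w.min(0)+w.max(0))/2,np.median(w,0))
for n,(u,v),r,zmin,zmax in[("spacer",(167,241),14,.003,.04),("wheel",(140,195),12,.012,.04),("collar",(288,238),10,.01,.04),("tin",(127,226),12,.02,.05)]:
    w=Wt[v-r:v+r,u-r:u+r].reshape(-1,3);w=w[(w[:,2]>zmin)&(w[:,2]<zmax)]
    print(n,len(w),w.min(0),w.max(0),(w.min(0)+w.max(0))/2,np.median(w,0))
crop("scene0","c1",230,120,420,280,4)
crop("scene0","c2",100,140,240,260,5)
E
```

```text
bench z -0.0008948705783117239 -0.00011962137328835887
spacer 280 [0.36401394 0.18166323 0.00300143] [0.47624422 0.27575374 0.0253115 ] [0.42012908 0.22870849 0.01415647] [0.42833723 0.22417883 0.00630237]
wheel 292 [0.56694392 0.29837051 0.01211484] [0.62475448 0.35319966 0.02769278] [0.5958492  0.32578508 0.01990381] [0.59785695 0.32507654 0.02097834]
collar 94 [ 0.4090538  -0.23415598  0.01028793] [ 0.44273196 -0.20105893  0.02057839] [ 0.42589288 -0.21760745  0.01543316] [ 0.42539112 -0.21741542  0.01616427]
tin 237 [0.45789005 0.34126593 0.02029908] [0.50737294 0.39109741 0.04113025] [0.4826315  0.36618167 0.03071466] [0.48564774 0.36394244 0.03333916]
spacer 287 [0.37341203 0.17838492 0.00302907] [0.47292761 0.27798768 0.02715467] [0.42316982 0.2281863  0.01509187] [0.42402577 0.22591054 0.00581129]
wheel 168 [0.56968103 0.30017495 0.01316299] [0.62320957 0.35737176 0.02909565] [0.5964453  0.32877336 0.02112932] [0.59777826 0.32777308 0.02125859]
collar 59 [ 0.40189037 -0.23172961  0.01117268] [ 0.45201439 -0.19077012  0.02793589] [ 0.42695238 -0.21124986  0.01955428] [ 0.42601264 -0.21413842  0.01752403]
tin 158 [0.45720653 0.34293324 0.02003618] [0.5043765  0.39212372 0.04286151] [0.48079151 0.36752848 0.03144885] [0.48146617 0.36704535 0.03420616]
```

View pics/c1.png

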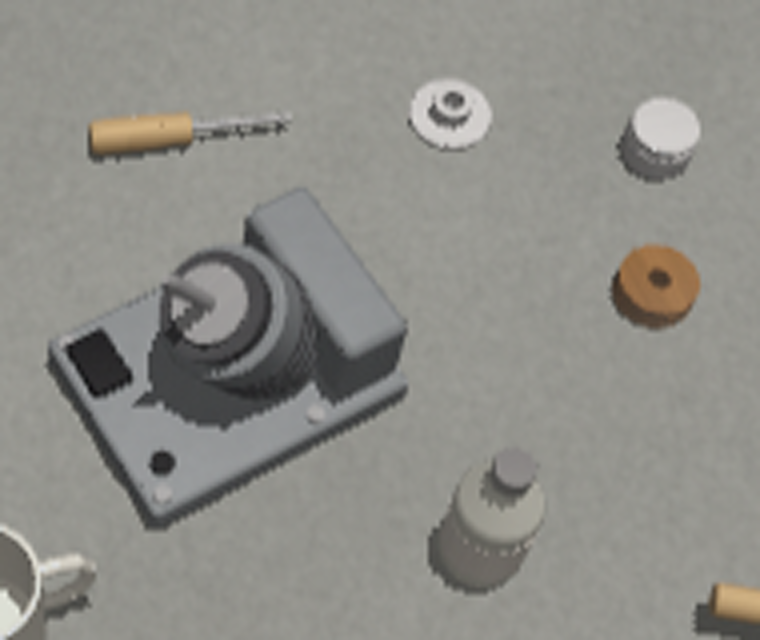

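View pics/c2.png

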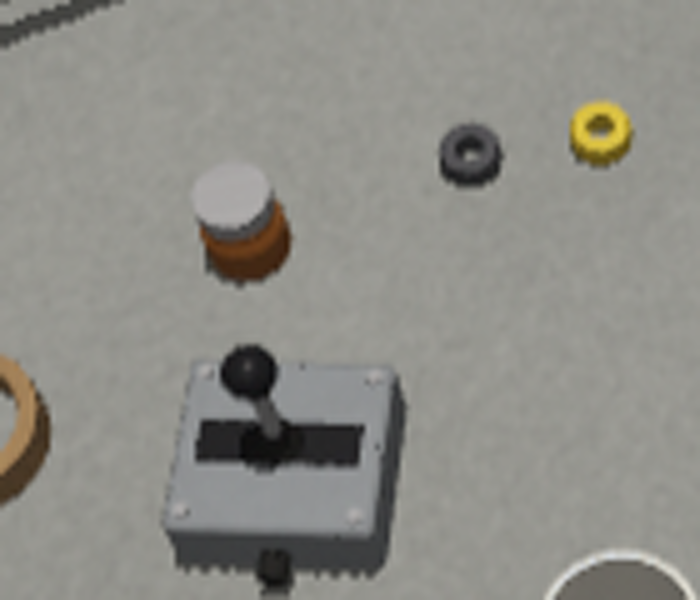

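The crops confirm all three choices: stepped spacer at crop (452,110), wooden wheel with bore at (658,285), and dark collar at (470,152), which isn't the yellow ring. Next I'll measure the machine and the jog box.

Run:
```python
from h import *
S=[]
for f,(u0,v0,u1,v1) in(("scene0",(235,160,340,255)),("top0",(188,155,262,222))):
    p,d,T,K=load(f"pics/{f}.npz");W=cloud(d,T,K)[v0:v1,u0:u1].reshape(-1,3)
    W=W[~np.isnan(W[:,0])]
    b=W[(W[:,2]>.02)&(W[:,2]<.034)]
    # restrict
    a=W[(W[:,2]>.018)]
    r=cv2.minAreaRect(a[:,:2].astype(np.float32)); print(f,"all rect",r)
    r=cv2.minAreaRect(b[:,:2].astype(np.float32)); print(f,"base rect",r,len(b),np.median(b[:,2]))
    print("maxz",np.nanmax(W[:,2]), W[np.argsort(-W[:,2])[:6]].round(4).tolist())
for f,(u0,v0,u1,v1) in(("scene0",(128,205,188,262)),("top0",(298,163,340,206))):
    p,d,T,K=load(f"pics/{f}.npz");W=cloud(d,T,K)[v0:v1,u0:u1].reshape(-1,3)
    b=W[(W[:,2]>.044)&(W[:,2]<.056)]
    print(f,"jog",cv2.minAreaRect(b[:,:2].astype(np.float32)),len(b))
    t=W[W[:,2]>.115];print("ball",len(t),np.median(t,0),t.min(0),t.max(0))
crop("top0","c3",180,130,280,225,7)
```

```text
scene0 all rect ((0.6087310314178467, 0.014435529708862305), (0.15087369084358215, 0.1996351033449173), 19.076642990112305)
scene0 base rect ((0.6087166666984558, 0.014448747038841248), (0.1508452445268631, 0.19966338574886322), 19.046463012695312) 1833 0.027122869336848154
maxz 0.1846349567539758 [[0.6278, -0.0297, 0.1846], [0.6225, -0.031, 0.1809], [0.6274, -0.0345, 0.1807], [0.6229, -0.0286, 0.1807], [0.6217, -0.0333, 0.1802], [0.6274, -0.032, 0.1799]]
top0 all rect ((0.6495145559310913, 0.030211687088012695), (0.23780950903892517, 0.19977092742919922), 18.19277000427246)
top0 base rect ((0.6454274654388428, 0.02037084847688675), (0.23742541670799255, 0.19872231781482697), 13.643961906433105) 874 0.02765732159452161
maxz 0.18378996961350458 [[0.6247, -0.0262, 0.1838], [0.6255, -0.0227, 0.1802], [0.6221, -0.026, 0.18], [0.622, -0.0327, 0.1796], [0.6256, -0.0327, 0.1787], [0.6259, -0.0294, 0.1773]]
scene0 jog ((0.6103091239929199, -0.3339948058128357), (0.11013782024383545, 0.1002972424030304), 76.6498794555664) 1276
ball 105 [ 0.61289607 -0.33292495  0.13795709] [ 0.59658724 -0.34742777  0.12377744] [ 0.62220326 -0.32054891  0.14570551]
top0 jog ((0.6098476648330688, -0.33114123344421387), (0.10941508412361145, 0.10067003220319748), 77.53329467773438) 668
ball 52 [ 0.60739121 -0.33018233  0.1389867 ] [ 0.59672093 -0.34415716  0.12652908] [ 0.62290653 -0.32015296  0.14860961]
```

View pics/c3.png

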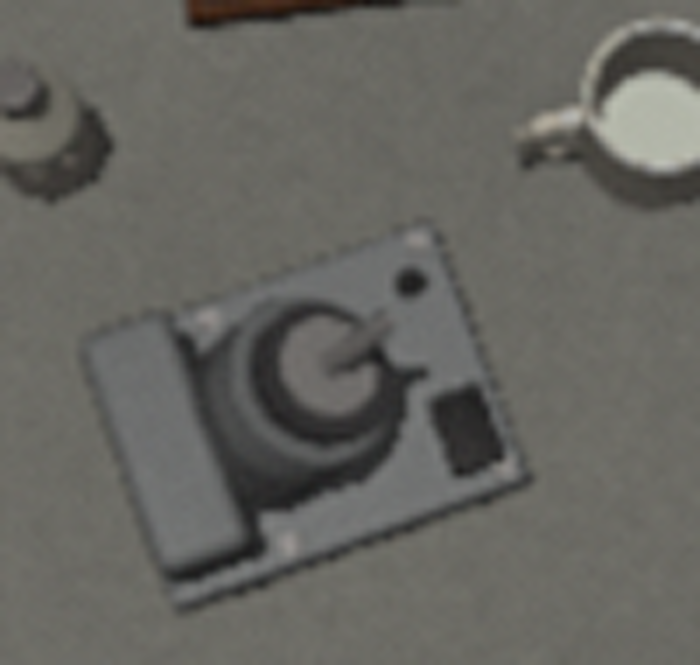

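Run:
```python
from h import *
from scipy.optimize import least_squares
th=np.radians(109.06);l=-np.array([np.cos(th),np.sin(th),0])
a=.5*l+np.sqrt(.75)*np.array([0,0,1]);y=np.cross([0,0,1],-l);x=np.cross(y,a)
foot=np.array([.6132,.0012,.125])
print("a",a,"x",x,"y",y)
for f,(u0,v0,u1,v1) in(("scene0",(235,160,340,255)),("top0",(188,155,262,222))):
    p,d,T,K=load(f"pics/{f}.npz");W=cloud(d,T,K)[v0:v1,u0:u1].reshape(-1,3)
    q=(W-foot)@np.stack([x,y,a],1)
    s=q[(np.hypot(q[:,0],q[:,1])<.024)&(abs(q[:,2])<.008)]
    sm=s[np.hypot(s[:,0],s[:,1])>.011]
    print(f,"shoulder n",len(sm),"w",np.median(sm[:,2]), sm.min(0),sm.max(0))
    A=np.c_[sm[:,:2],np.ones(len(sm))];print(" plane",np.linalg.lstsq(A,sm[:,2],rcond=None)[0])
    t=q[(np.hypot(q[:,0],q[:,1])<.02)&(q[:,2]>.014)&(q[:,2]<.055)]
    # visible half of cyl radius 6
    def res(v):
        cx=v[0]+v[2]*(t[:,2]-.035);cy=v[1]+v[3]*(t[:,2]-.035)
        return np.hypot(t[:,0]-cx,t[:,1]-cy)-.006
    r=least_squares(res,[0,0,0,0],loss="soft_l1",f_scale=.001);print(" spindle n",len(t),r.x,np.sqrt(np.mean(r.fun**2)), "top w",q[np.hypot(q[:,0],q[:,1])<.02][:,2].max())
    k=W[(q[:,0]>.05)&(W[:,2]>.04)];print(" block",k[:,2].max() if len(k) else 0)
    # tin, etc.
```

```text
a [ 0.16327906 -0.47258856  0.8660254 ] x [-0.28280763  0.8185474   0.5       ] y [-0.94517712 -0.32655812  0.        ]
scene0 shoulder n 199 w 0.0011784084551210094 [-0.02379156 -0.02310035 -0.00794833] [0.02356468 0.02322445 0.00799725]
 plane [-0.05610578  0.04300734  0.0010863 ]
 spindle n 37 [-0.00457961  0.0010942   0.00839926  0.0095327 ] 0.000699054091872113 top w 0.06865126097221391
 block 0.09999491501978874
top0 shoulder n 100 w 0.000816974650647112 [-0.0230002  -0.02293587 -0.00724803] [0.02205181 0.02336513 0.00788027]
 plane [-0.02624097 -0.04754473  0.00072862]
 spindle n 24 [-0.0003184  -0.00167547 -0.21598396  0.08712101] 0.00187731537941121 top w 0.06573298994749883
 block 0.10693312520196119
```

Run:
```python
from rig import env
import numpy as np
c=env.camera_params("wrist");s=env.read_state()
M=np.eye(4);M[:3,:3]=s["orientation"];M[:3,3]=s["tcp_pos"]
print((np.linalg.inv(M)@c["T"]).round(4),c["fx"])
```

```text
[[ 7.000e-04  9.717e-01  2.361e-01  6.940e-02]
 [ 1.000e+00 -7.000e-04 -1.000e-04 -9.000e-04]
 [ 1.000e-04  2.361e-01 -9.717e-01 -1.795e-01]
 [ 0.000e+00  0.000e+00  0.000e+00  1.000e+00]] 345.69892190392267
```

```bash
cat >> h.py <<'E'
from scipy.spatial.transform import Rotation as Rn
th=np.radians(109.06);l=-np.array([np.cos(th),np.sin(th),0])
a=.5*l+np.sqrt(.75)*np.array([0,0,1]);ys=np.cross([0,0,1],-l);xs=np.cross(ys,a)
foot=np.array([.6132,.0012,.125])
RP=np.stack([xs,-ys,-a],1)
RD=np.stack([-l,-ys,np.array([0,0,-1])],1)
def rel(env,P,R):
    s=env.read_state();O=s["orientation"];d=O.T@(np.array(P)-s["tcp_pos"]);r=Rn.from_matrix(O.T@R).as_rotvec()
    print("t",round(s["clock"],2),"tcp",s["tcp_pos"].round(4),"F",s["contact_force"].round(1),"open",round(s["opening"],3),"J",s["joints"].round(0))
    print("->",d.round(4).tolist()+r.round(4).tolist(),"rows",np.linalg.norm(d)/.0417,np.degrees(np.linalg.norm(r))/7.16)
E
python3 - <<'E'
from rig import env
from h import *
print(RP,RD);rel(env,foot+.19*a,RP)
E
```

```text
[[-0.28280763  0.94517712 -0.16327906]
 [ 0.8185474   0.32655812  0.47258856]
 [ 0.5        -0.         -0.8660254 ]] [[-0.32655812  0.94517712  0.        ]
 [ 0.94517712  0.32655812  0.        ]
 [ 0.         -0.         -1.        ]]
t 0.1 tcp [ 0.243  -0.5203  0.2044] F [ 0.2 -0.  -0.2] open 0.998 J [-74.  12.  88.  -0.  80.  -9.]
-> [0.5462, -0.2216, -0.0845, 0.3818, 0.4237, -1.4307] rows 14.27979887282976 12.324859761480978
```

Request:
arm_command([
  [0.546,-0.222,-0.085,0.382,0.424,-1.431],
  [0.546,-0.222,-0.085,0.382,0.424,-1.431],
  [0.546,-0.222,-0.085,0.382,0.424,-1.431],
  [0.546,-0.222,-0.085,0.382,0.424,-1.431],
  [0.546,-0.222,-0.085,0.382,0.424,-1.431],
  [0.546,-0.222,-0.085,0.382,0.424,-1.431],
  [0.546,-0.222,-0.085,0.382,0.424,-1.431],
  [0.546,-0.222,-0.085,0.382,0.424,-1.431],
  [0.546,-0.222,-0.085,0.382,0.424,-1.431],
  [0.546,-0.222,-0.085,0.382,0.424,-1.431],
])

```text
clock: 0.93
tcp_pos: [0.5244, -0.2171, 0.2648]
orientation: [[-0.034, 0.996, -0.082], [0.906, 0.065, 0.417], [0.421, -0.06, -0.905]]
contact_force: [1.3, -1.4, 0.1]
opening: 1.0
```

Run:
```python
from rig import env
from h import *
rel(env,foot+.19*a,RP)
```

```text
t 0.93 tcp [ 0.5244 -0.2171  0.2648] F [ 1.3 -1.4  0.1] open 1.0 J [-41.  21.  74.  16. 105. -42.]
-> [0.1228, 0.1262, 0.0215, 0.0704, 0.0797, -0.2646] rows 4.254608276136566 2.2822921225303494
```

Request:
arm_command([
  [0.123,0.126,0.021,0.07,0.08,-0.265],
  [0.123,0.126,0.021,0.07,0.08,-0.265],
  [0.123,0.126,0.021,0.07,0.08,-0.265],
  [0.123,0.126,0.021,0.07,0.08,-0.265],
  [0.123,0.126,0.021,0.07,0.08,-0.265],
  [0.123,0.126,0.021,0.07,0.08,-0.265],
  [0.123,0.126,0.021,0.07,0.08,-0.265],
])

```text
clock: 1.52
tcp_pos: [0.6434, -0.0908, 0.289]
orientation: [[-0.279, 0.946, -0.163], [0.821, 0.323, 0.471], [0.498, -0.002, -0.867]]
contact_force: [-0.5, -0.4, -0.5]
opening: 0.999
```

Run:
```python
from rig import env
from h import *
rel(env,foot+.19*a,RP)
p,d,T,K=snap(env,"wrist","w1")
```

```text
t 1.52 tcp [ 0.6434 -0.0908  0.289 ] F [-0.5 -0.4 -0.5] open 0.999 J [-26.  31.  58.  22. 112. -41.]
-> [0.0018, 0.0015, 0.0004, 0.0001, 0.0017, -0.0046] rows 0.057339004889166635 0.039369554645102126
```

View pics/w1.png

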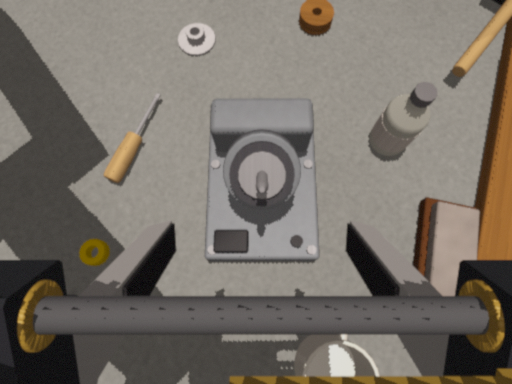

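The wrist view looks almost down the spindle: shoulder at (262,175), spindle tip at about (262,197), with the base upright in the picture. Now I'll fit the axis.

```bash
cat > fit.py <<'E'
from h import *
from scipy.optimize import least_squares
p,d,T,K=load("pics/w1.npz");W=cloud(d,T,K)[90:265,195:325].reshape(-1,3)
W=W[~np.isnan(W[:,0])]
b=W[(W[:,2]>.02)&(W[:,2]<.034)]
print("base",cv2.minAreaRect(b[:,:2].astype(np.float32)),np.median(b[:,2]))
q=(W-foot)@np.stack([xs,ys,a],1);rr=np.hypot(q[:,0],q[:,1])
s=q[(rr<.024)&(abs(q[:,2])<.008)&(rr>.011)]
print("n",len(s),np.linalg.lstsq(np.c_[s[:,:2],np.ones(len(s))],s[:,2],rcond=None)[0],np.median(s[:,2]))
sh=q[(rr<.033)&(abs(q[:,2]-np.median(s[:,2]))<.005)]
print("shoulder circle",cv2.minEnclosingCircle(sh[:,:2].astype(np.float32)),(sh.min(0)+sh.max(0))/2)
dr=q[(rr<.055)&(abs(q[:,2]+.02)<.008)];print("drum",cv2.minEnclosingCircle(dr[:,:2].astype(np.float32)),(dr.min(0)+dr.max(0))/2,np.median(dr[:,2]))
t=q[(rr<.02)&(q[:,2]>.01)&(q[:,2]<.056)]
def res(v):
    return np.hypot(t[:,0]-v[0]-v[2]*(t[:,2]-.033),t[:,1]-v[1]-v[3]*(t[:,2]-.033))-.006
r=least_squares(res,[0,0,0,0],loss="soft_l1",f_scale=.001);print("spindle",len(t),r.x.round(4),np.sqrt(np.mean(r.fun**2)))
tt=q[(rr<.02)&(q[:,2]>.056)];print("tip",len(tt),tt.mean(0),tt.max(0))
for w in(0,.056,.066):
    print(w,proj(foot+w*a,T,K))
E
python3 fit.py; python3 -c "
from h import *
crop('w1','c4',200,90,330,270,4)"
```

```text
base ((0.611480176448822, 0.009359069168567657), (0.15013360977172852, 0.18238209187984467), 18.958925247192383) 0.028178594111208127
n 1111 [-0.02353335 -0.00845235  0.00172356] 0.0018622205167650966
shoulder circle ((2.6543926651356742e-05, -0.00029273389372974634), 0.032625410705804825) [ 0.00035132 -0.00031241  0.00158206]
drum ((-0.002520503243431449, -0.0010297111002728343), 0.045024387538433075) [-0.00244328 -0.0009084  -0.01971387] -0.01844539005354677
spindle 102 [-0.0028 -0.0008 -0.0009  0.0008] 0.00012614757240164378
tip 129 [-0.00132592 -0.00067439  0.06307399] [0.00332045 0.0044689  0.06925628]
0 (np.float64(260.72358940867394), np.float64(172.86569151679242))
0.056 (np.float64(260.81805625874625), np.float64(183.81885517208408))
0.066 (np.float64(260.83840455228983), np.float64(186.17818216477286))
```

View pics/c4.png

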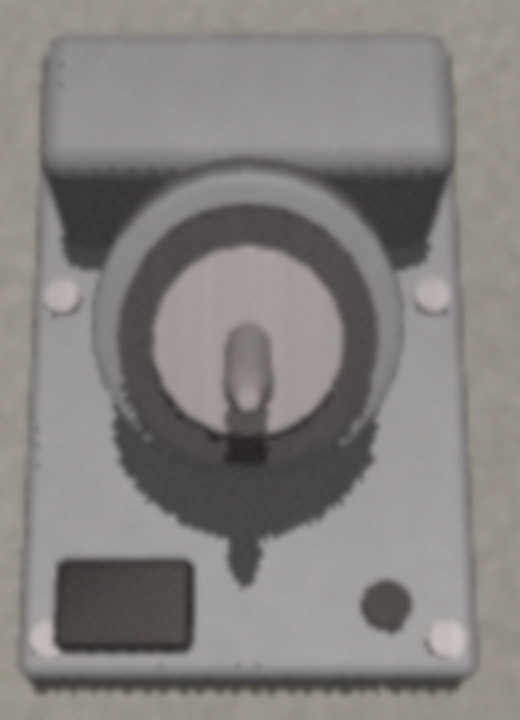

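```bash
sed -i 's/^foot=.*/foot=np.array([.6150,-.0015,.1251])/' h.py
python3 - <<'E'
from rig import env
from h import *
p,d,T,K=load("pics/w1.npz");W=cloud(d,T,K)
for f in("w1","scene0","top0"):
  p,d,T,K=load(f"pics/{f}.npz");W=cloud(d,T,K)
  for n,c,zs in(("spacer",(.426,.2245),(.018,.026)),("spacerfoot",(.426,.2245),(.004,.026)),("wheel",(.597,.327),(.018,.026)),("collar",(.426,-.2165),(.014,.022))):
    w=W.reshape(-1,3);w=w[(np.hypot(w[:,0]-c[0],w[:,1]-c[1])<.045)&(w[:,2]>zs[0])&(w[:,2]<zs[1])]
    if len(w)<5: continue
    (cx,r)=cv2.minEnclosingCircle(w[:,:2].astype(np.float32));print(f,n,len(w),np.round(cx,4),round(r,4),((w.min(0)+w.max(0))/2).round(4),np.median(w[:,2]).round(4))
rel(env,[.426,.2245,.13],RD)
E
```

```text
w1 spacer 199 [0.4241 0.2283] 0.0155 [0.4242 0.2283 0.021 ] 0.0219
w1 spacerfoot 934 [0.4239 0.2286] 0.0321 [0.4243 0.228  0.0139] 0.0067
w1 wheel 723 [0.5971 0.327 ] 0.0289 [0.5975 0.3267 0.0214] 0.0224
scene0 spacer 36 [0.4241 0.228 ] 0.0168 [0.4246 0.2255 0.0217] 0.022
scene0 spacerfoot 214 [0.4233 0.2221] 0.0386 [0.4218 0.2207 0.0147] 0.0078
scene0 wheel 226 [0.5958 0.3257] 0.0293 [0.5958 0.3258 0.0219] 0.0215
scene0 collar 74 [ 0.4248 -0.2176] 0.0183 [ 0.4259 -0.2176  0.0174] 0.0171
top0 spacer 26 [0.4229 0.2275] 0.0147 [0.4227 0.2287 0.0218] 0.022
top0 spacerfoot 187 [0.4262 0.2245] 0.0449 [0.4238 0.2243 0.0148] 0.0069
top0 wheel 113 [0.5977 0.3279] 0.0279 [0.5966 0.3268 0.0219] 0.0216
top0 collar 39 [ 0.43   -0.2171] 0.0221 [ 0.43   -0.2151  0.0179] 0.0182
t 1.57 tcp [ 0.643  -0.0917  0.2891] F [-0.7 -0.3 -0.3] open 0.997 J [-27.  31.  58.  22. 112. -41.]
-> [0.2406, -0.1036, 0.3222, -0.0007, -0.522, -0.0062] rows 9.957391818084156 4.177079336875696
```

Run:
```python
from rig import env
from h import *
rel(env,[.4241,.2283,.26],RD)
```

```text
t 1.57 tcp [ 0.643  -0.0917  0.2891] F [-0.7 -0.3 -0.3] open 0.997 J [-27.  31.  58.  22. 112. -41.]
-> [0.309, -0.1045, 0.2116, -0.0007, -0.522, -0.0062] rows 9.324535154262735 4.177079336875696
```

Request:
arm_command([
  [0.309,-0.1045,0.2116,0,-0.522,-0.006],
  [0.309,-0.1045,0.2116,0,-0.522,-0.006],
  [0.309,-0.1045,0.2116,0,-0.522,-0.006],
  [0.309,-0.1045,0.2116,0,-0.522,-0.006],
  [0.309,-0.1045,0.2116,0,-0.522,-0.006],
  [0.309,-0.1045,0.2116,0,-0.522,-0.006],
  [0.309,-0.1045,0.2116,0,-0.522,-0.006],
  [0.309,-0.1045,0.2116,0,-0.522,-0.006],
  [0.309,-0.1045,0.2116,0,-0.522,-0.006],
  [0.309,-0.1045,0.2116,0,-0.522,-0.006],
])

```text
clock: 2.4
tcp_pos: [0.4211, 0.2302, 0.2598]
orientation: [[-0.328, 0.945, -0.001], [0.945, 0.328, 0.001], [0.001, -0.001, -1.0]]
contact_force: [0.1, -0.8, -0.3]
opening: 0.999
```

Run:
```python
from rig import env
from h import *
rel(env,[.4241,.2283,.05],RD)
```

```text
t 2.4 tcp [0.4211 0.2302 0.2598] F [ 0.1 -0.8 -0.3] open 0.999 J [18. -2. 97.  0. 85. -1.]
-> [-0.003, 0.0024, 0.2098, -0.0009, -0.0012, 0.0016] rows 5.031270114987333 0.01749326155317049
```

Request:
arm_command([
  [-0.003,0.0024,0.21,0,0,0],
  [-0.003,0.0024,0.21,0,0,0],
  [-0.003,0.0024,0.21,0,0,0],
  [-0.003,0.0024,0.21,0,0,0],
  [-0.003,0.0024,0.21,0,0,0],
  [-0.003,0.0024,0.21,0,0,0],
  [-0.003,0.0024,0.21,0,0,0],
  [-0.003,0.0024,0.21,0,0,0],
])

```text
clock: 3.07
tcp_pos: [0.4299, 0.2264, 0.0522]
orientation: [[-0.325, 0.946, 0.003], [0.946, 0.325, 0.001], [-0.001, 0.004, -1.0]]
contact_force: [0.1, 1.1, 0.0]
opening: 0.998
```

Run:
```python
from rig import env
from h import *
rel(env,[.4241,.2283,.0095],RD)
p,d,T,K=snap(env,"wrist","w2");W=cloud(d,T,K)
w=W.reshape(-1,3);w=w[(np.hypot(w[:,0]-.424,w[:,1]-.228)<.04)&(w[:,2]>.003)&(w[:,2]<.03)]
for z0,z1 in((.003,.03),(.018,.03)):
    v=w[(w[:,2]>z0)&(w[:,2]<z1)]
    if len(v): print(len(v),cv2.minEnclosingCircle(v[:,:2].astype(np.float32)),np.median(v,0))
```

```text
t 3.07 tcp [0.4299 0.2264 0.0522] F [0.1 1.1 0. ] open 0.998 J [ 18.  12. 109.  -0.  59.  -1.]
-> [0.0037, -0.005, 0.0427, 0.0035, 0.0005, -0.0012] rows 1.0355055569484268 0.029928034130149286
5881 ((0.42325565218925476, 0.22904303669929504), 0.031001893803477287) [0.42227622 0.23267465 0.00654992]
1211 ((0.4233124852180481, 0.22904379665851593), 0.014978615567088127) [0.42308151 0.2298357  0.02201416]
```

View pics/w2.png

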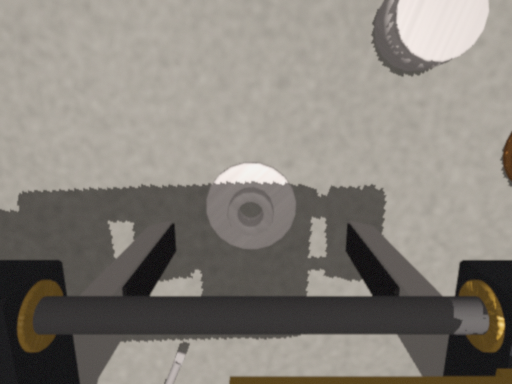

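The spacer sits at (251,205), centre (0.4233, 0.2290), with the expected radii of 31 and 15 mm.

Run:
```python
from rig import env
from h import *
rel(env,[.4233,.2290,.0095],RD)
```

```text
t 3.12 tcp [0.431  0.227  0.0534] F [ 0.5  0.3 -0.5] open 0.998 J [ 18.  12. 108.  -0.  59.  -1.]
-> [0.0044, -0.0069, 0.0438, 0.0064, 0.0006, -0.0007] rows 1.0690638373508823 0.05208052786937136
```

Request:
arm_command([
  [0.0045,-0.0065,0.02,0,0,0],
  [0.0045,-0.0065,0.02,0,0,0],
  [0.0045,-0.0065,0.02,0,0,0],
  [0.0045,-0.0065,0.02,0,0,0],
])

```text
clock: 3.45
tcp_pos: [0.4226, 0.2297, 0.0327]
orientation: [[-0.327, 0.945, 0.005], [0.945, 0.327, 0.001], [-0.0, 0.005, -1.0]]
contact_force: [-0.1, 1.1, -0.3]
opening: 0.996
```

Run:
```python
from rig import env
from h import *
rel(env,[.4233,.2290,.0095],RD)
print(env.read_state()["tcp_pos"],env.read_state()["joint_vel"])
```

```text
t 3.45 tcp [0.4226 0.2297 0.0327] F [-0.1  1.1 -0.3] open 0.996 J [ 18.  13. 110.  -0.  57.  -1.]
-> [-0.0009, 0.0003, 0.0232, 0.0052, 0.0004, 0.0009] rows 0.5558322796948302 0.04251612053730481
[0.42260854 0.22972243 0.03265662] [ 0.03414841  0.33767045 -0.24318278  0.06231065 -0.39527879  0.01211937]
```

Request:
arm_command([
  [0,0,0.012,0.005,0,0],
  [0,0,0.0225,0.005,0,0],
  [0,0,0.0225,0.005,0,0],
  [0,0,0.0225,0.005,0,0],
])

```text
clock: 3.78
tcp_pos: [0.4197, 0.2288, 0.0068]
orientation: [[-0.327, 0.945, -0.006], [0.945, 0.327, -0.002], [-0.0, -0.007, -1.0]]
contact_force: [0.5, 0.3, -0.1]
opening: 1.003
```

Request:
arm_command([
  [0,0,0,0,0,0],
  [0,0,0,0,0,0],
  [0,0,0,0,0,0],
  [0,0,0,0,0,0],
  [0,0,0,0,0,0],
  [0,0,0,0,0,0],
], jaw=-1, force=25)

```text
clock: 4.28
tcp_pos: [0.4209, 0.2293, 0.0081]
orientation: [[-0.327, 0.945, -0.003], [0.945, 0.327, -0.001], [-0.0, -0.004, -1.0]]
contact_force: [-0.9, 0.5, -1.0]
opening: 0.609
```

Request:
arm_command([
  [0,0,-0.001,0,0,0],
  [0,0,-0.001,0,0,0],
  [0,0,-0.001,0,0,0],
  [0,0,-0.001,0,0,0],
  [0,0,-0.001,0,0,0],
  [0,0,-0.001,0,0,0],
  [0,0,-0.001,0,0,0],
])

```text
clock: 4.87
tcp_pos: [0.4209, 0.2292, 0.009]
orientation: [[-0.327, 0.945, -0.003], [0.945, 0.327, -0.001], [-0.0, -0.004, -1.0]]
contact_force: [0.2, 0.1, -0.1]
opening: 0.303
```

Run:
```python
from rig import env
from h import *
rel(env,[.44,.19,.28],RD)
```

```text
t 4.87 tcp [0.4209 0.2292 0.009 ] F [ 0.2  0.1 -0.1] open 0.303 J [ 18.  16. 110.  -0.  54.  -1.]
-> [-0.0434, 0.0042, -0.271, -0.0036, 0.0003, 0.0007] rows 6.583100600925694 0.029293885850614945
```

Request:
arm_command([
  [0,0,-0.02,0,0,0],
  [0,0,-0.06,0,0,0],
  [-0.01,0,-0.1,0,0,0],
  [-0.043,0.004,-0.271,0,0,0],
  [-0.043,0.004,-0.271,0,0,0],
  [-0.043,0.004,-0.271,0,0,0],
  [-0.043,0.004,-0.271,0,0,0],
  [-0.043,0.004,-0.271,0,0,0],
  [-0.043,0.004,-0.271,0,0,0],
])

```text
clock: 5.62
tcp_pos: [0.442, 0.1904, 0.2839]
orientation: [[-0.326, 0.945, 0.005], [0.945, 0.326, 0.0], [-0.001, 0.004, -1.0]]
contact_force: [0.3, 1.0, -1.8]
opening: 0.304
```

Run:
```python
from rig import env
from h import *
rel(env,foot+.16*a,RP)
```

```text
t 5.62 tcp [0.442  0.1904 0.2839] F [ 0.3  1.  -1.8] open 0.304 J [13. -3. 95. -0. 88. -6.]
-> [-0.3179, 0.1008, 0.021, 0.0043, 0.5248, 0.001] rows 8.012614683524706 4.1996359772931156
```

Request:
arm_command([
  [-0.318,0.101,0.021,0.004,0.525,0],
  [-0.318,0.101,0.021,0.004,0.525,0],
  [-0.318,0.101,0.021,0.004,0.525,0],
  [-0.318,0.101,0.021,0.004,0.525,0],
  [-0.318,0.101,0.021,0.004,0.525,0],
  [-0.318,0.101,0.021,0.004,0.525,0],
  [-0.318,0.101,0.021,0.004,0.525,0],
  [-0.318,0.101,0.021,0.004,0.525,0],
  [-0.318,0.101,0.021,0.004,0.525,0],
  [-0.318,0.101,0.021,0.004,0.525,0],
])

```text
clock: 6.45
tcp_pos: [0.6382, -0.0784, 0.2525]
orientation: [[-0.274, 0.945, -0.177], [0.818, 0.325, 0.475], [0.506, -0.015, -0.862]]
contact_force: [-0.8, -0.1, -1.4]
opening: 0.306
```

Request:
arm_command([
  [0,0,0,0,0,0],
  [0,0,0,0,0,0],
  [0,0,0,0,0,0],
  [0,0,0,0,0,0],
])

```text
clock: 6.78
tcp_pos: [0.6386, -0.0757, 0.2598]
orientation: [[-0.282, 0.944, -0.17], [0.819, 0.33, 0.47], [0.5, -0.007, -0.866]]
contact_force: [0.2, -0.1, -1.6]
opening: 0.306
```

Run:
```python
from rig import env
from h import *
rel(env,foot+.10*a,RP)
p,d,T,K=snap(env,"wrist","w3");s=env.read_state()
Q=(cloud(d,T,K).reshape(-1,3)-s["tcp_pos"])@s["orientation"]
rr=np.hypot(Q[:,0],Q[:,1])
# neck top: tool z = .009-.022=-.013 ; foot top z=+.003
for z0,z1,r in((-.018,-.008,.025),(-.002,.008,.04)):
    v=Q[(rr<r)&(Q[:,2]>z0)&(Q[:,2]<z1)]
    if len(v)>5: print(len(v),cv2.minEnclosingCircle(v[:,:2].astype(np.float32)),np.median(v,0),v.min(0),v.max(0))
```

```text
t 6.78 tcp [ 0.6386 -0.0757  0.2598] F [ 0.2 -0.1 -1.6] open 0.306 J [-25.  31.  61.  22. 109. -42.]
-> [0.0, 0.0024, 0.0555, -0.0076, -0.0002, -0.0004] rows 1.3321902898333002 0.060621405601167314
2141 ((0.007053567096590996, -2.714705806283746e-05), 0.02290412038564682) [ 0.00268633  0.00072892 -0.01232792] [-0.01573493 -0.02255904 -0.01798753] [ 0.01398611  0.02259722 -0.00802718]
4149 ((-0.0007212528144009411, 0.0012892433442175388), 0.031095299869775772) [0.0138539  0.00073265 0.00345093] [-0.03153607 -0.0291499  -0.00199991] [0.02995627 0.03145551 0.00798501]
```

View pics/w3.png

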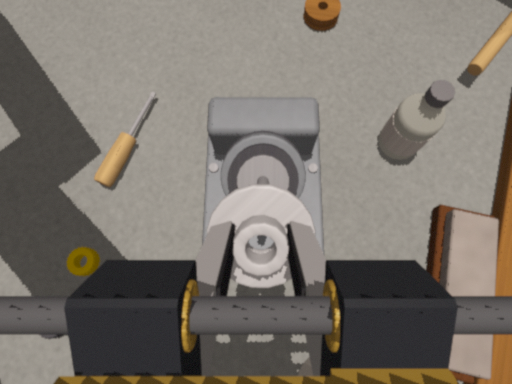

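```bash
cat >> h.py <<'E'
def S(w,dx=0,dy=0): return foot+w*a+dx*RP[:,0]+dy*RP[:,1]
E
python3 - <<'E'
from rig import env
from h import *
rel(env,S(.085,.0007,-.001),RP)
E
```

```text
t 6.83 tcp [ 0.6387 -0.0759  0.2598] F [ 0.2 -0.2 -0.8] open 0.304 J [-25.  31.  61.  22. 109. -42.]
-> [0.0009, 0.0014, 0.0707, -0.0073, -0.0001, -0.0004] rows 1.6958359303141393 0.058564857773346135
```

Request:
arm_command([
  [0.001,0.0014,0.02,-0.007,0,0],
  [0.001,0.0014,0.04,-0.007,0,0],
  [0.001,0.0014,0.06,-0.007,0,0],
  [0.001,0.0014,0.07,-0.007,0,0],
  [0.001,0.0014,0.07,-0.007,0,0],
  [0.001,0.0014,0.07,-0.007,0,0],
  [0.001,0.0014,0.07,-0.007,0,0],
])

```text
clock: 7.42
tcp_pos: [0.6289, -0.0434, 0.2]
orientation: [[-0.282, 0.946, -0.162], [0.819, 0.325, 0.472], [0.499, 0.0, -0.866]]
contact_force: [-0.0, -0.3, -0.3]
opening: 0.302
```

Run:
```python
from rig import env
from h import *
rel(env,S(.04,.0007,-.001),RP)
p,d,T,K=snap(env,"wrist","w4")
crop("w4","c5",190,150,340,300,4)
```

```text
t 7.42 tcp [ 0.6289 -0.0434  0.2   ] F [-0.  -0.3 -0.3] open 0.302 J [-24.  31.  69.  22. 101. -42.]
-> [0.0015, -0.0006, 0.0469, 0.0012, 0.0007, -0.0014] rows 1.125982895257185 0.015672165254395517
```

View pics/c5.png

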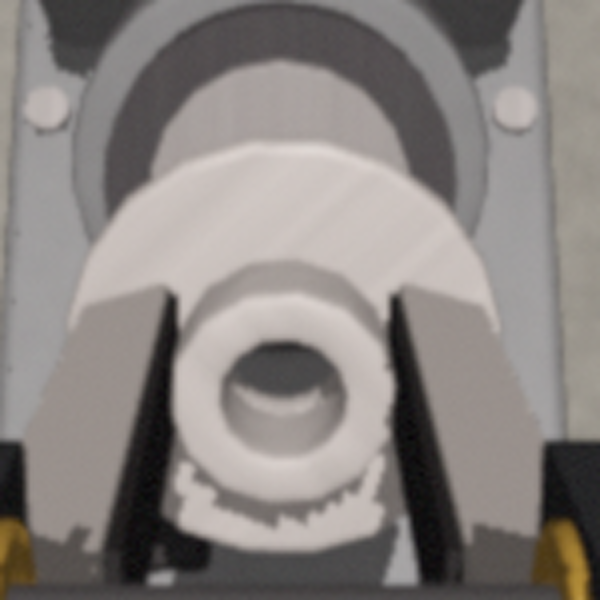

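Request:
arm_command([
  [0.0015,-0.0005,0.006,0,0,0],
  [0.0015,-0.0005,0.014,0,0,0],
  [0.0015,-0.0005,0.02,0,0,0],
  [0.0015,-0.0005,0.026,0,0,0],
  [0.0015,-0.0005,0.026,0,0,0],
])

```text
clock: 7.88
tcp_pos: [0.6217, -0.0285, 0.1749]
orientation: [[-0.279, 0.946, -0.167], [0.818, 0.325, 0.474], [0.503, -0.004, -0.864]]
contact_force: [1.0, 0.2, -1.8]
opening: 0.307
```

Run:
```python
from rig import env
from h import *
rel(env,S(.009,.0007,-.001),RP)
```

```text
t 7.88 tcp [ 0.6217 -0.0285  0.1749] F [ 1.   0.2 -1.8] open 0.307 J [-23.  31.  72.  22.  98. -43.]
-> [-0.0004, 0.0017, 0.048, -0.0032, -0.0034, -0.0032] rows 1.1517715731264908 0.04520999469867309
```

Request:
arm_command([
  [0,0.0008,0.006,0,0,0],
  [0,0.0008,0.012,0,0,0],
  [0,0.0008,0.018,0,0,0],
  [0,0.0008,0.024,0,0,0],
  [0,0.0008,0.03,0,0,0],
  [0,0.0008,0.036,0,0,0],
  [0,0.0008,0.041,0,0,0],
  [0,0.0008,0.041,0,0,0],
])

```text
clock: 8.55
tcp_pos: [0.616, -0.009, 0.14]
orientation: [[-0.28, 0.946, -0.166], [0.818, 0.325, 0.474], [0.502, -0.003, -0.865]]
contact_force: [1.2, 0.2, -1.3]
opening: 0.304
```

Run:
```python
from rig import env
from h import *
rel(env,S(.009,.0007,-.001),RP)
```

```text
t 8.55 tcp [ 0.616 -0.009  0.14 ] F [ 1.2  0.2 -1.3] open 0.304 J [-21.  32.  75.  22.  94. -43.]
-> [-0.0003, 0.0005, 0.0076, -0.0024, -0.0027, -0.0028] rows 0.18349455904322542 0.036437127858531766
```

Request:
arm_command([
  [0,0.0005,0.003,0,0,0],
  [0,0.0005,0.006,0,0,0],
  [0,0.0005,0.008,0,0,0],
  [0,0.0005,0.009,0,0,0],
  [0,0.0005,0.009,0,0,0],
])

```text
clock: 8.97
tcp_pos: [0.6161, -0.0055, 0.1337]
orientation: [[-0.281, 0.946, -0.164], [0.819, 0.325, 0.473], [0.501, -0.001, -0.866]]
contact_force: [0.4, -0.5, -1.0]
opening: 0.304
```

Run:
```python
from rig import env
from h import *
rel(env,S(.009,.0007,-.001),RP)
```

```text
t 8.97 tcp [ 0.6161 -0.0055  0.1337] F [ 0.4 -0.5 -1. ] open 0.304 J [-21.  32.  76.  23.  93. -43.]
-> [0.0, -0.0007, 0.0005, -0.0002, -0.0008, -0.0022] rows 0.021432704159127975 0.018806991333212522
```

Request:
arm_command([
  [0,0,0.001,0,0,0],
  [0,0,0.002,0,0,0],
  [0,0,0.003,0,0,0],
  [0,0,0.004,0,0,0],
  [0,0,0.004,0,0,0],
])

```text
clock: 9.38
tcp_pos: [0.6162, -0.0055, 0.1335]
orientation: [[-0.282, 0.946, -0.162], [0.82, 0.325, 0.471], [0.498, 0.0, -0.867]]
contact_force: [-3.6, -5.7, 10.8]
opening: 0.303
```

Run:
```python
from rig import env
from h import *
rel(env,S(.009,.0007,-.001),RP)
```

```text
t 9.38 tcp [ 0.6162 -0.0055  0.1335] F [-3.6 -5.7 10.8] open 0.303 J [-21.  32.  76.  22.  93. -43.]
-> [0.0001, -0.0008, 0.0004, 0.0009, 0.0017, -0.0012] rows 0.02157133420660452 0.01870420696665731
```

Request:
arm_command([
  [0,0,-0.001,0,0,0],
  [0,0,-0.002,0,0,0],
  [0,0,-0.002,0,0,0],
  [0,0,-0.002,0,0,0],
  [0,0,-0.002,0,0,0],
], jaw=0.4)

```text
clock: 9.8
tcp_pos: [0.6153, -0.0044, 0.1314]
orientation: [[-0.28, 0.946, -0.165], [0.819, 0.325, 0.473], [0.501, -0.002, -0.865]]
contact_force: [0.1, -0.2, 0.5]
opening: 0.618
```

Request:
arm_command([
  [0,0,-0.02,0,0,0],
  [0,0,-0.06,0,0,0],
  [0,0,-0.1,0,0,0],
  [0,0,-0.14,0,0,0],
  [0,0,-0.14,0,0,0],
  [0,0,-0.14,0,0,0],
], jaw=1)

```text
clock: 10.3
tcp_pos: [0.6404, -0.0722, 0.2553]
orientation: [[-0.282, 0.946, -0.158], [0.82, 0.324, 0.472], [0.497, 0.003, -0.867]]
contact_force: [0.3, 0.0, -0.2]
opening: 0.994
```

Run:
```python
from rig import env
from h import *
p,d,T,K=snap(env,"wrist","w5")
q=(cloud(d,T,K).reshape(-1,3)-foot)@np.stack([xs,ys,a],1);rr=np.hypot(q[:,0],q[:,1])
for z0,z1,r in((.003,.009,.036),(.018,.026,.02)):
    v=q[(rr<r)&(q[:,2]>z0)&(q[:,2]<z1)]
    k=np.hypot(v[:,0],v[:,1])>.009;v=v[k]
    print(len(v),cv2.minEnclosingCircle(v[:,:2].astype(np.float32)),np.median(v,0),np.linalg.lstsq(np.c_[v[:,:2],np.ones(len(v))],v[:,2],rcond=None)[0])
crop("w5","c6",170,60,350,270,3)
rel(env,[.597,.327,.26],RD)
```

```text
2304 ((-0.0017137591494247317, -0.0009490794618614018), 0.031020646914839745) [ 0.00237017 -0.00114011  0.00617792] [-0.00276892 -0.00306736  0.00615609]
409 ((-0.0015808227472007275, -0.0010679137194529176), 0.014945545233786106) [ 0.00032576 -0.00479319  0.02197267] [-0.0224299   0.00376029  0.02190628]
t 10.35 tcp [ 0.6389 -0.071   0.2529] F [-0.3  0.6 -0.5] open 1.0 J [-25.  31.  62.  22. 107. -41.]
-> [0.3413, 0.0895, 0.189, -0.0003, -0.5241, -0.0024] rows 9.598307571557973 4.194087551670024
```

View pics/c6.png

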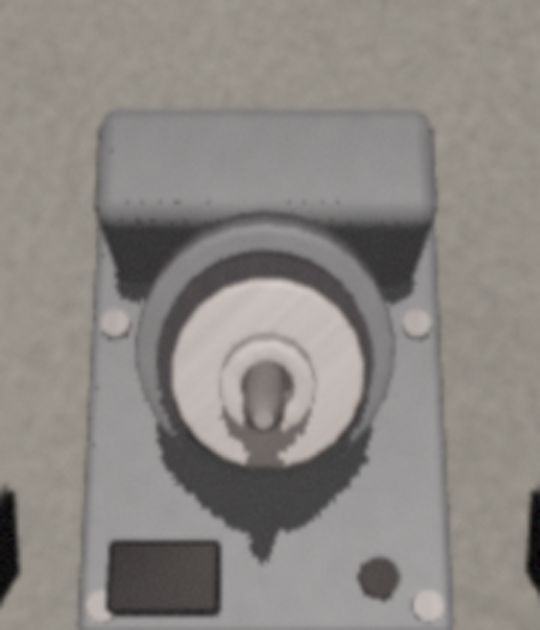

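Spacer is home: its foot top reads 6.2 mm and neck top 21.9 mm above the shoulder, and it sits flat. The wheel is next.

Run:
```python
from rig import env
from h import *
rel(env,[.597,.327,.16],RD)
```

```text
t 10.35 tcp [ 0.6389 -0.071   0.2529] F [-0.3  0.6 -0.5] open 1.0 J [-25.  31.  62.  22. 107. -41.]
-> [0.2912, 0.0896, 0.2756, -0.0003, -0.5241, -0.0024] rows 9.852061396500757 4.194087551670024
```

Request:
arm_command([
  [0.291,0.09,0.276,0,-0.524,-0.002],
  [0.291,0.09,0.276,0,-0.524,-0.002],
  [0.291,0.09,0.276,0,-0.524,-0.002],
  [0.291,0.09,0.276,0,-0.524,-0.002],
  [0.291,0.09,0.276,0,-0.524,-0.002],
  [0.291,0.09,0.276,0,-0.524,-0.002],
  [0.291,0.09,0.276,0,-0.524,-0.002],
  [0.291,0.09,0.276,0,-0.524,-0.002],
  [0.291,0.09,0.276,0,-0.524,-0.002],
  [0.291,0.09,0.276,0,-0.524,-0.002],
])

```text
clock: 11.18
tcp_pos: [0.5929, 0.3302, 0.1556]
orientation: [[-0.329, 0.944, -0.007], [0.944, 0.329, -0.001], [0.001, -0.007, -1.0]]
contact_force: [0.3, 0.3, -1.4]
opening: 0.995
```

Request:
arm_command([
  [0,0,0.04,0,0,0],
  [0,0,0.08,0,0,0],
  [0,0,0.1,0,0,0],
  [0,0,0.1,0,0,0],
  [0,0,0.1,0,0,0],
])

```text
clock: 11.6
tcp_pos: [0.593, 0.3269, 0.0557]
orientation: [[-0.328, 0.945, -0.009], [0.945, 0.328, -0.002], [0.001, -0.009, -1.0]]
contact_force: [1.2, -0.1, 0.6]
opening: 0.999
```

Run:
```python
from rig import env
from h import *
p,d,T,K=snap(env,"wrist","w6")
w=cloud(d,T,K).reshape(-1,3);w=w[(np.hypot(w[:,0]-.597,w[:,1]-.327)<.04)&(w[:,2]>.017)&(w[:,2]<.03)]
c=cv2.minEnclosingCircle(w[:,:2].astype(np.float32));print(c,np.median(w,0))
rel(env,[*c[0],.005],RD)
```

```text
((0.5973936915397644, 0.3281707763671875), 0.028244182467460632) [0.59719457 0.32924988 0.02231694]
t 11.65 tcp [0.5956 0.3275 0.0587] F [-0.3 -0.3  0. ] open 1.0 J [21. 32. 79.  0. 69.  2.]
-> [-0.0, 0.0021, 0.0537, -0.0033, -0.0007, 0.0009] rows 1.2888414995928452 0.02803921236683608
```

View pics/w6.png

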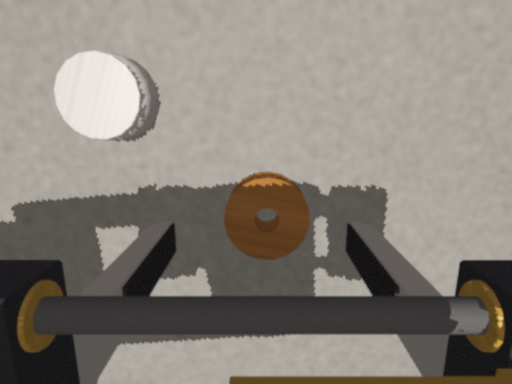

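The wheel sits between the fingers at (267,215), measured radius 28.2 mm.

Request:
arm_command([
  [0,0.002,0.02,0,0,0],
  [0,0.002,0.04,0,0,0],
  [0,0.002,0.052,0,0,0],
  [0,0.002,0.052,0,0,0],
  [0,0.002,0.052,0,0,0],
])

```text
clock: 12.07
tcp_pos: [0.5989, 0.3281, 0.0084]
orientation: [[-0.326, 0.945, -0.001], [0.945, 0.326, 0.001], [0.001, -0.001, -1.0]]
contact_force: [0.7, 0.0, 0.7]
opening: 1.0
```

Request:
arm_command([
  [0,0,0,0,0,0],
  [0,0,0,0,0,0],
  [0,0,0,0,0,0],
  [0,0,0,0,0,0],
  [0,0,0,0,0,0],
  [0,0,0,0,0,0],
  [0,0,0,0,0,0],
  [0,0,0,0,0,0],
], jaw=-1)

```text
clock: 12.73
tcp_pos: [0.5984, 0.3281, 0.0079]
orientation: [[-0.327, 0.945, -0.002], [0.945, 0.327, 0.0], [0.001, -0.001, -1.0]]
contact_force: [-0.9, -0.4, 2.8]
opening: 0.585
```

Run:
```python
from rig import env
from h import *
rel(env,[.58,.26,.27],RD)
```

```text
t 12.73 tcp [0.5984 0.3281 0.0079] F [-0.9 -0.4  2.8] open 0.585 J [21. 36. 80.  0. 64.  2.]
-> [-0.0581, -0.04, -0.2621, -0.0014, -0.0008, 0.0002] rows 6.5082320055851435 0.012685199075997996
```

Request:
arm_command([
  [0,0,-0.03,0,0,0],
  [0,0,-0.07,0,0,0],
  [0,0,-0.11,0,0,0],
  [-0.058,-0.04,-0.262,0,0,0],
  [-0.058,-0.04,-0.262,0,0,0],
  [-0.058,-0.04,-0.262,0,0,0],
  [-0.058,-0.04,-0.262,0,0,0],
  [-0.058,-0.04,-0.262,0,0,0],
])

```text
clock: 13.4
tcp_pos: [0.5841, 0.2588, 0.2803]
orientation: [[-0.325, 0.946, 0.015], [0.946, 0.325, 0.004], [-0.001, 0.015, -1.0]]
contact_force: [0.6, 0.7, 1.5]
opening: 0.587
```

Run:
```python
from rig import env
from h import *
rel(env,S(.16),RP)
```

```text
t 13.4 tcp [0.5841 0.2588 0.2803] F [0.6 0.7 1.5] open 0.587 J [16. 16. 74. -0. 89. -3.]
-> [-0.3362, -0.0554, 0.0163, 0.0155, 0.5251, 0.002] rows 8.181354631269384 4.203751235906056
```

Request:
arm_command([
  [-0.336,-0.055,0.014,0.01,0.525,0.002],
  [-0.336,-0.055,0.014,0.01,0.525,0.002],
  [-0.336,-0.055,0.014,0.01,0.525,0.002],
  [-0.336,-0.055,0.014,0.01,0.525,0.002],
  [-0.336,-0.055,0.014,0.01,0.525,0.002],
  [-0.336,-0.055,0.014,0.01,0.525,0.002],
  [-0.336,-0.055,0.014,0.01,0.525,0.002],
  [-0.336,-0.055,0.014,0.01,0.525,0.002],
  [-0.336,-0.055,0.014,0.01,0.525,0.002],
  [-0.336,-0.055,0.014,0.01,0.525,0.002],
])

```text
clock: 14.23
tcp_pos: [0.638, -0.079, 0.2534]
orientation: [[-0.272, 0.947, -0.172], [0.821, 0.322, 0.472], [0.502, -0.013, -0.865]]
contact_force: [0.1, 0.3, -1.1]
opening: 0.586
```

Request:
arm_command([
  [0,0,0,0,0,0],
  [0,0,0,0,0,0],
  [0,0,0,0,0,0],
  [0,0,0,0,0,0],
  [0,0,0,0,0,0],
])

```text
clock: 14.65
tcp_pos: [0.6377, -0.0738, 0.256]
orientation: [[-0.28, 0.944, -0.174], [0.819, 0.329, 0.47], [0.501, -0.011, -0.865]]
contact_force: [-0.8, -0.4, -1.3]
opening: 0.587
```

Run:
```python
from rig import env
from h import *
p,d,T,K=snap(env,"wrist","w7");s=env.read_state()
Q=(cloud(d,T,K).reshape(-1,3)-s["tcp_pos"])@s["orientation"]
rr=np.hypot(Q[:,0],Q[:,1])
v=Q[(rr<.035)&(abs(Q[:,1])<.0265)&(Q[:,2]>-.019)&(Q[:,2]<-.010)]
print(len(v),cv2.minEnclosingCircle(v[:,:2].astype(np.float32)),np.median(v,0),v.min(0),v.max(0))
print(np.linalg.lstsq(np.c_[v[:,:2],np.ones(len(v))],v[:,2],rcond=None)[0])
crop("w7","c7",170,150,350,330,4)
rel(env,S(.085),RP)
```

```text
8012 ((0.0006383470026776195, 0.0006056446582078934), 0.02851736918091774) [ 0.00221639  0.000821   -0.01371483] [-0.02655872 -0.02649821 -0.01876581] [ 0.02875803  0.02649133 -0.01002833]
[ 0.00198875 -0.00242042 -0.0136952 ]
t 14.7 tcp [ 0.6378 -0.0742  0.2559] F [ 0.2  0.5 -0.6] open 0.586 J [-25.  31.  62.  22. 108. -41.]
-> [0.0004, 0.0029, 0.0663, -0.0106, -0.0018, -0.0032] rows 1.592403827758931 0.0895961405535424
```

View pics/c7.png

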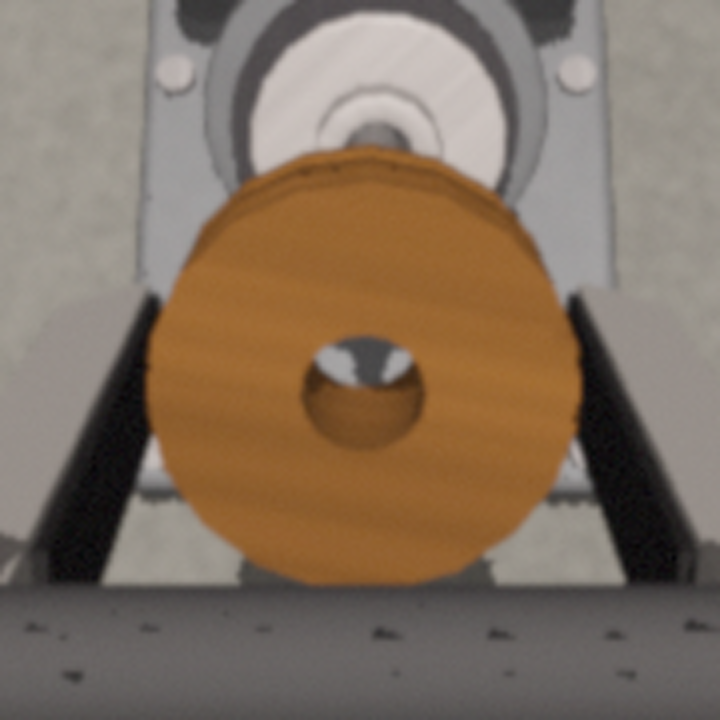

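Request:
arm_command([
  [0,0.002,0.015,-0.01,0,-0.003],
  [0,0.002,0.03,-0.01,0,-0.003],
  [0,0.002,0.045,-0.01,0,-0.003],
  [0,0.002,0.06,-0.01,0,-0.003],
  [0,0.002,0.066,-0.01,0,-0.003],
  [0,0.002,0.066,-0.01,0,-0.003],
  [0,0.002,0.066,-0.01,0,-0.003],
  [0,0.002,0.066,-0.01,0,-0.003],
])

```text
clock: 15.37
tcp_pos: [0.6289, -0.0441, 0.1995]
orientation: [[-0.282, 0.946, -0.162], [0.819, 0.325, 0.474], [0.501, 0.0, -0.866]]
contact_force: [-0.1, 0.6, -1.1]
opening: 0.586
```

Run:
```python
from rig import env
from h import *
rel(env,S(.032,-.0006,-.0007),RP)
```

```text
t 15.37 tcp [ 0.6289 -0.0441  0.1995] F [-0.1  0.6 -1.1] open 0.586 J [-24.  31.  69.  22. 101. -42.]
-> [0.001, -0.0, 0.0548, 0.0013, -0.0008, -0.0012] rows 1.3142988917256655 0.015265729451704142
```

Go down to about w=0.036 slowly.

Request:
arm_command([
  [0.001,0,0.006,0,0,0],
  [0.001,0,0.012,0,0,0],
  [0.001,0,0.018,0,0,0],
  [0.001,0,0.024,0,0,0],
  [0.001,0,0.03,0,0,0],
  [0.001,0,0.036,0,0,0],
  [0.001,0,0.042,0,0,0],
  [0.001,0,0.048,0,0,0],
  [0.001,0,0.05,0,0,0],
  [0.001,0,0.05,0,0,0],
])

```text
clock: 16.2
tcp_pos: [0.6192, -0.0186, 0.1548]
orientation: [[-0.28, 0.946, -0.165], [0.818, 0.325, 0.475], [0.503, -0.002, -0.864]]
contact_force: [-0.3, 0.2, -1.2]
opening: 0.588
```

Run:
```python
from rig import env
from h import *
rel(env,S(.030,-.0006,-.0007),RP)
```

```text
t 16.2 tcp [ 0.6192 -0.0186  0.1548] F [-0.3  0.2 -1.2] open 0.588 J [-22.  31.  74.  22.  95. -43.]
-> [-0.0003, 0.0009, 0.0045, -0.0013, -0.0032, -0.0022] rows 0.11113732121449026 0.032672238402744094
```

Request:
arm_command([
  [0,0.0005,0.002,0,0,0],
  [0,0.0005,0.004,0,0,0],
  [0,0.0005,0.006,0,0,0],
  [0,0.0005,0.007,0,0,0],
  [0,0.0005,0.008,0,0,0],
  [0,0.0005,0.008,0,0,0],
])

```text
clock: 16.7
tcp_pos: [0.6197, -0.0165, 0.151]
orientation: [[-0.282, 0.946, -0.162], [0.819, 0.325, 0.473], [0.5, 0.001, -0.866]]
contact_force: [-1.6, -3.2, 6.3]
opening: 0.588
```

Run:
```python
from rig import env
from h import *
rel(env,S(.030,-.0006,-.0007),RP)
```

```text
t 16.7 tcp [ 0.6197 -0.0165  0.151 ] F [-1.6 -3.2  6.3] open 0.588 J [-22.  31.  74.  22.  95. -43.]
-> [0.0, -0.0002, 0.0002, 0.0015, 0.0002, -0.0012] rows 0.008035300100320211 0.015139229559874814
```

Contact came at w=0.0302, as expected. A small firm push, then release.

Request:
arm_command([
  [0,0,0.002,0,0,0],
  [0,0,0.002,0,0,0],
])

```text
clock: 16.87
tcp_pos: [0.6197, -0.0164, 0.1509]
orientation: [[-0.282, 0.946, -0.161], [0.819, 0.325, 0.472], [0.499, 0.001, -0.867]]
contact_force: [-2.4, -5.4, 11.4]
opening: 0.589
```

Request:
arm_command([
  [0,0,-0.001,0,0,0],
  [0,0,-0.003,0,0,0],
  [0,0,-0.003,0,0,0],
  [0,0,-0.003,0,0,0],
  [0,0,-0.003,0,0,0],
], jaw=1)

```text
clock: 17.28
tcp_pos: [0.6188, -0.0153, 0.149]
orientation: [[-0.28, 0.946, -0.165], [0.818, 0.325, 0.475], [0.503, -0.002, -0.865]]
contact_force: [0.2, -0.3, 1.6]
opening: 0.909
```

Request:
arm_command([
  [0,0,-0.02,0,0,0],
  [0,0,-0.06,0,0,0],
  [0,0,-0.1,0,0,0],
  [0,0,-0.13,0,0,0],
  [0,0,-0.13,0,0,0],
  [0,0,-0.13,0,0,0],
])

```text
clock: 17.78
tcp_pos: [0.6415, -0.0783, 0.2635]
orientation: [[-0.282, 0.946, -0.16], [0.819, 0.324, 0.473], [0.499, 0.002, -0.866]]
contact_force: [0.0, -0.5, -0.9]
opening: 1.001
```

Run:
```python
from rig import env
from h import *
p,d,T,K=snap(env,"wrist","w8")
q=(cloud(d,T,K).reshape(-1,3)-foot)@np.stack([xs,ys,a],1);rr=np.hypot(q[:,0],q[:,1])
v=q[(rr<.035)&(q[:,2]>.038)&(q[:,2]<.05)&(rr>.011)]
print(len(v),cv2.minEnclosingCircle(v[:,:2].astype(np.float32)),np.median(v,0),np.linalg.lstsq(np.c_[v[:,:2],np.ones(len(v))],v[:,2],rcond=None)[0])
crop("w8","c8",170,60,350,270,3)
rel(env,[.4255,-.2172,.2],RD)
```

```text
2587 ((-0.0017463165568187833, -0.0005025649443268776), 0.028141841292381287) [-0.0017831  -0.00101076  0.04419173] [-0.00122522 -0.00240528  0.04417277]
t 17.83 tcp [ 0.6403 -0.0773  0.2615] F [-0.2 -0.1 -0.5] open 1.003 J [-26.  31.  61.  22. 109. -41.]
-> [-0.0851, -0.2485, 0.022, -0.0008, -0.526, -0.0021] rows 6.322203692753809 4.209186225521577
```

View pics/c8.png

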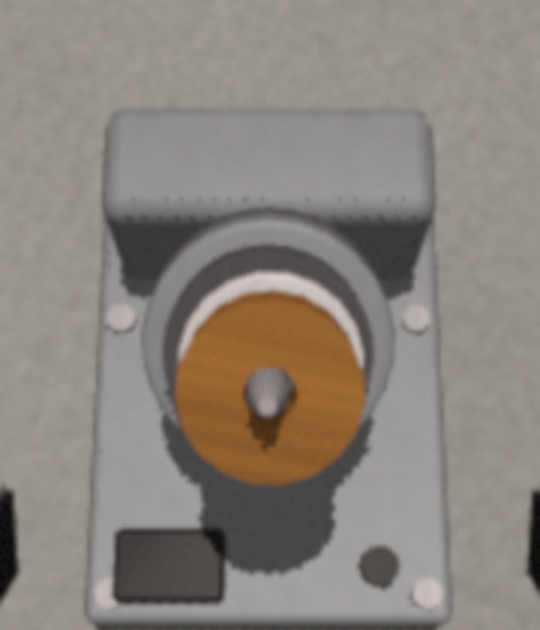

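The wheel is home: its top reads 44.2 mm against 44 nominal, and it lies flat. The collar is next.

Request:
arm_command([
  [-0.085,-0.2485,0.022,0,-0.526,-0.002],
  [-0.085,-0.2485,0.022,0,-0.526,-0.002],
  [-0.085,-0.2485,0.022,0,-0.526,-0.002],
  [-0.085,-0.2485,0.022,0,-0.526,-0.002],
  [-0.085,-0.2485,0.022,0,-0.526,-0.002],
  [-0.085,-0.2485,0.022,0,-0.526,-0.002],
  [-0.085,-0.2485,0.022,0,-0.526,-0.002],
  [-0.085,-0.2485,0.022,0,-0.526,-0.002],
])

```text
clock: 18.5
tcp_pos: [0.421, -0.2156, 0.1968]
orientation: [[-0.325, 0.946, -0.007], [0.946, 0.325, 0.004], [0.006, -0.005, -1.0]]
contact_force: [-0.1, 0.2, -0.9]
opening: 1.002
```

Run:
```python
from rig import env
from h import *
rel(env,[.4255,-.2172,.06],RD)
```

```text
t 18.5 tcp [ 0.421  -0.2156  0.1968] F [-0.1  0.2 -0.9] open 1.002 J [-38.   0. 102.  -0.  78. -57.]
-> [-0.0038, 0.0044, 0.1368, -0.0054, -0.0058, -0.0018] rows 3.2826962823433625 0.06499938564520007
```

Request:
arm_command([
  [-0.003,0.003,0.04,0,-0.003,0],
  [-0.003,0.003,0.08,0,-0.003,0],
  [-0.003,0.003,0.12,0,-0.003,0],
  [-0.003,0.003,0.136,0,-0.003,0],
  [-0.003,0.003,0.136,0,-0.003,0],
  [-0.003,0.003,0.136,0,-0.003,0],
  [-0.003,0.003,0.136,0,-0.003,0],
])

```text
clock: 19.08
tcp_pos: [0.4307, -0.2191, 0.0654]
orientation: [[-0.328, 0.945, 0.002], [0.945, 0.328, -0.004], [-0.004, 0.001, -1.0]]
contact_force: [0.2, -0.3, 0.8]
opening: 1.002
```

Run:
```python
from rig import env
from h import *
p,d,T,K=snap(env,"wrist","w9")
w=cloud(d,T,K).reshape(-1,3);w=w[(np.hypot(w[:,0]-.4265,w[:,1]+.2172)<.03)&(w[:,2]>.013)&(w[:,2]<.025)]
c=cv2.minEnclosingCircle(w[:,:2].astype(np.float32));print(c,np.median(w,0))
rel(env,[*c[0],.007],RD)
```

```text
((0.4243631660938263, -0.21560445427894592), 0.01804903708398342) [ 0.42383161 -0.21463582  0.01804771]
t 19.13 tcp [ 0.4312 -0.2197  0.0662] F [ 0.  -0.8  0.3] open 0.999 J [-37.  10. 108.  -0.  61. -56.]
-> [0.0064, -0.0052, 0.0591, 0.0015, 0.0059, 0.0012] rows 1.4316465246261483 0.04991899980756493
```

View pics/w9.png

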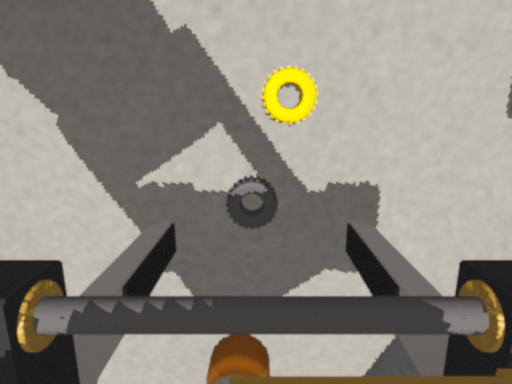

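The dark collar is between the fingers at (252,203). The yellow ring at (290,95) and the jar at (240,360) are clear of them.

Request:
arm_command([
  [0.0062,-0.0045,0.02,0,0.005,0],
  [0.0062,-0.0045,0.04,0,0.005,0],
  [0.0062,-0.0045,0.055,0,0.005,0],
  [0.0062,-0.0045,0.057,0,0.005,0],
  [0.0062,-0.0045,0.057,0,0.005,0],
  [0.0062,-0.0045,0.057,0,0.005,0],
])

```text
clock: 19.63
tcp_pos: [0.4246, -0.2159, 0.0092]
orientation: [[-0.327, 0.945, 0.002], [0.945, 0.327, -0.0], [-0.001, 0.001, -1.0]]
contact_force: [-0.2, -0.3, -0.4]
opening: 0.999
```

Run:
```python
from rig import env
from h import *
rel(env,[.4243,-.2156,.007],RD)
```

```text
t 19.63 tcp [ 0.4246 -0.2159  0.0092] F [-0.2 -0.3 -0.4] open 0.999 J [-37.  15. 111.   0.  54. -57.]
-> [0.0004, -0.0002, 0.0022, 0.0014, 0.001, 0.0004] rows 0.05483247097550756 0.013651258837273412
```

Request:
arm_command([
  [0,0,0.003,0,0,0],
  [0,0,0.003,0,0,0],
  [0,0,0.003,0,0,0],
  [0,0,0.003,0,0,0],
  [0,0,0.003,0,0,0],
  [0,0,0.003,0,0,0],
  [0,0,0.003,0,0,0],
  [0,0,0.003,0,0,0],
  [0,0,0.003,0,0,0],
  [0,0,0.003,0,0,0],
], jaw=-1)

```text
clock: 20.47
tcp_pos: [0.4231, -0.2149, 0.0046]
orientation: [[-0.327, 0.945, -0.001], [0.945, 0.327, 0.001], [0.002, -0.001, -1.0]]
contact_force: [-1.0, 0.3, -0.7]
opening: 0.357
```

Request:
arm_command([
  [0,0,0,0,0,0],
  [0,0,0,0,0,0],
  [0,0,0,0,0,0],
])

```text
clock: 20.72
tcp_pos: [0.4231, -0.2149, 0.0046]
orientation: [[-0.327, 0.945, -0.001], [0.945, 0.327, 0.001], [0.002, -0.001, -1.0]]
contact_force: [0.2, -0.4, 0.4]
opening: 0.352
```

Run:
```python
from rig import env
from h import *
rel(env,[.46,-.19,.28],RD)
```

```text
t 20.72 tcp [ 0.4231 -0.2149  0.0046] F [ 0.2 -0.4  0.4] open 0.352 J [-37.  16. 111.   0.  53. -57.]
-> [0.012, 0.0428, -0.2754, -0.0005, -0.0017, 0.0003] rows 6.690946366218211 0.014726151503844367
```

Request:
arm_command([
  [0,0,-0.03,0,0,0],
  [0,0,-0.07,0,0,0],
  [0,0,-0.11,0,0,0],
  [0.012,0.043,-0.275,0,0,0],
  [0.012,0.043,-0.275,0,0,0],
  [0.012,0.043,-0.275,0,0,0],
  [0.012,0.043,-0.275,0,0,0],
  [0.012,0.043,-0.275,0,0,0],
])

```text
clock: 21.38
tcp_pos: [0.465, -0.1913, 0.2887]
orientation: [[-0.328, 0.945, 0.013], [0.945, 0.328, -0.006], [-0.01, 0.01, -1.0]]
contact_force: [-0.4, -1.2, 0.7]
opening: 0.358
```

Run:
```python
from rig import env
from h import *
rel(env,S(.14),RP)
```

```text
t 21.38 tcp [ 0.465  -0.1913  0.2887] F [-0.4 -1.2  0.7] open 0.358 J [-32.  -1.  92.   0.  88. -51.]
-> [0.0605, 0.2034, 0.0438, 0.0096, 0.5339, 0.0045] rows 5.196898657318073 4.273542087991948
```

Request:
arm_command([
  [0.0605,0.2034,0.0438,0.005,0.53,0.004],
  [0.0605,0.2034,0.0438,0.005,0.53,0.004],
  [0.0605,0.2034,0.0438,0.005,0.53,0.004],
  [0.0605,0.2034,0.0438,0.005,0.53,0.004],
  [0.0605,0.2034,0.0438,0.005,0.53,0.004],
  [0.0605,0.2034,0.0438,0.005,0.53,0.004],
  [0.0605,0.2034,0.0438,0.005,0.53,0.004],
  [0.0605,0.2034,0.0438,0.005,0.53,0.004],
  [0.0605,0.2034,0.0438,0.005,0.53,0.004],
  [0.0605,0.2034,0.0438,0.005,0.53,0.004],
])

```text
clock: 22.22
tcp_pos: [0.6321, -0.0671, 0.2379]
orientation: [[-0.277, 0.946, -0.167], [0.818, 0.324, 0.476], [0.505, -0.004, -0.863]]
contact_force: [-0.7, -0.9, -0.3]
opening: 0.357
```

Run:
```python
from rig import env
from h import *
p,d,T,K=snap(env,"wrist","w10");s=env.read_state()
Q=(cloud(d,T,K).reshape(-1,3)-s["tcp_pos"])@s["orientation"]
rr=np.hypot(Q[:,0],Q[:,1])
v=Q[(rr<.025)&(abs(Q[:,1])<.0158)&(Q[:,2]>-.018)&(Q[:,2]<-.009)]
print(len(v),cv2.minEnclosingCircle(v[:,:2].astype(np.float32)),np.median(v,0),v.min(0),v.max(0))
print(np.linalg.lstsq(np.c_[v[:,:2],np.ones(len(v))],v[:,2],rcond=None)[0])
crop("w10","c10",170,150,350,330,4)
rel(env,S(.08),RP)
```

```text
2601 ((-0.000887584057636559, 0.0009187717223539948), 0.018078386783599854) [ 0.00056389  0.00019235 -0.01285326] [-0.01891632 -0.01579917 -0.01786484] [ 0.01697813  0.01576367 -0.00903254]
[ 0.0122625  -0.00541565 -0.01266143]
t 22.27 tcp [ 0.6321 -0.0671  0.2379] F [-0.6 -0.  -0.4] open 0.356 J [-25.  31.  65.  22. 106. -42.]
-> [0.0019, 0.0053, 0.0515, -0.002, -0.0055, -0.005] rows 1.2430175188455772 0.061922081809713585
```

View pics/c10.png

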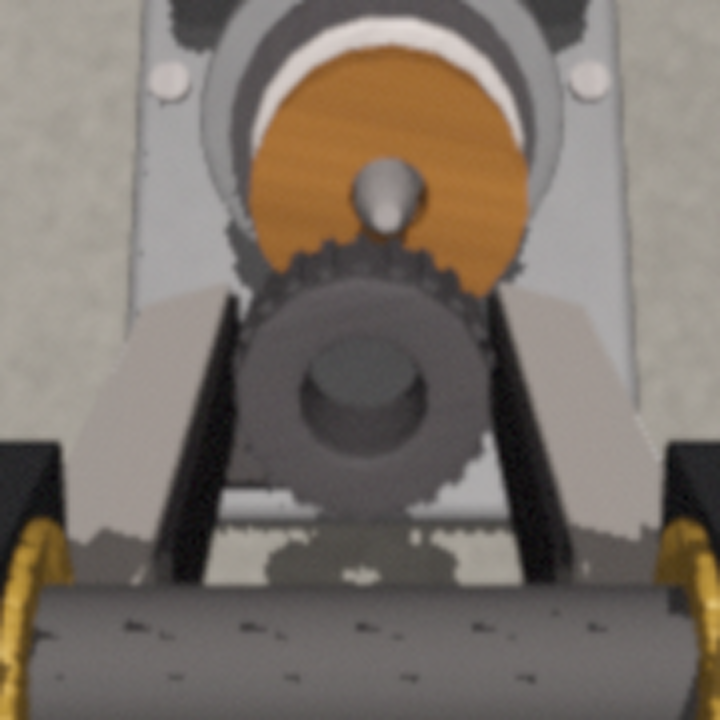

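Request:
arm_command([
  [0.0025,0.004,0.015,0,-0.004,-0.004],
  [0.0025,0.004,0.03,0,-0.004,-0.004],
  [0.0025,0.004,0.042,0,-0.004,-0.004],
  [0.0025,0.004,0.05,0,-0.004,-0.004],
  [0.0025,0.004,0.05,0,-0.004,-0.004],
  [0.0025,0.004,0.05,0,-0.004,-0.004],
  [0.0025,0.004,0.05,0,-0.004,-0.004],
])

```text
clock: 22.85
tcp_pos: [0.6276, -0.0395, 0.1948]
orientation: [[-0.281, 0.945, -0.167], [0.817, 0.327, 0.474], [0.503, -0.003, -0.864]]
contact_force: [-0.0, 0.2, -1.1]
opening: 0.361
```

Run:
```python
from rig import env
from h import *
rel(env,S(.0486,.0009,-.0008),RP)
```

```text
t 22.85 tcp [ 0.6276 -0.0395  0.1948] F [-0.   0.2 -1.1] open 0.361 J [-23.  31.  69.  22. 100. -42.]
-> [0.0006, -0.0002, 0.0317, -0.0032, -0.0031, -0.0009] rows 0.7612187164758057 0.03635578303248924
```

Request:
arm_command([
  [0.0006,0,0.005,0,-0.002,0],
  [0.0006,0,0.01,0,-0.002,0],
  [0.0006,0,0.015,0,-0.002,0],
  [0.0006,0,0.02,0,-0.002,0],
  [0.0006,0,0.025,0,-0.002,0],
  [0.0006,0,0.028,0,-0.002,0],
  [0.0006,0,0.028,0,-0.002,0],
  [0.0006,0,0.028,0,-0.002,0],
])

```text
clock: 23.52
tcp_pos: [0.6221, -0.025, 0.1697]
orientation: [[-0.281, 0.945, -0.169], [0.818, 0.328, 0.473], [0.502, -0.005, -0.865]]
contact_force: [0.1, 0.7, -1.1]
opening: 0.357
```

Run:
```python
from rig import env
from h import *
rel(env,S(.0486,.0009,-.0008),RP)
```

```text
t 23.52 tcp [ 0.6221 -0.025   0.1697] F [ 0.1  0.7 -1.1] open 0.357 J [-22.  31.  72.  22.  97. -43.]
-> [-0.0002, 0.0002, 0.0023, -0.0048, -0.0025, -0.0012] rows 0.0559900071281216 0.0446106453546496
```

Request:
arm_command([
  [0,0,0.002,-0.003,-0.002,0],
  [0,0,0.004,-0.003,-0.002,0],
  [0,0,0.005,-0.003,-0.002,0],
  [0,0,0.006,-0.003,-0.002,0],
  [0,0,0.006,-0.003,-0.002,0],
])

```text
clock: 23.93
tcp_pos: [0.6223, -0.0241, 0.1678]
orientation: [[-0.283, 0.945, -0.161], [0.82, 0.326, 0.47], [0.497, 0.001, -0.868]]
contact_force: [-1.1, -4.7, 8.0]
opening: 0.359
```

Run:
```python
from rig import env
from h import *
rel(env,S(.0486,.0009,-.0008),RP)
```

```text
t 23.93 tcp [ 0.6223 -0.0241  0.1678] F [-1.1 -4.7  8. ] open 0.359 J [-22.  31.  73.  22.  97. -43.]
-> [0.0001, -0.0003, 0.0003, 0.0011, 0.0032, -0.0001] rows 0.010279735022293086 0.027196765653407742
```

Contact at the expected depth. A firm push, release, back off and check.

Request:
arm_command([
  [0,0,0.002,0,0,0],
  [0,0,0.003,0,0,0],
])

```text
clock: 24.1
tcp_pos: [0.6224, -0.024, 0.1677]
orientation: [[-0.284, 0.945, -0.16], [0.821, 0.326, 0.469], [0.495, 0.002, -0.869]]
contact_force: [-4.1, -8.9, 18.9]
opening: 0.358
```

Request:
arm_command([
  [0,0,-0.002,0,0,0],
  [0,0,-0.005,0,0,0],
  [0,0,-0.005,0,0,0],
  [0,0,-0.005,0,0,0],
  [0,0,-0.005,0,0,0],
], jaw=0.6)

```text
clock: 24.52
tcp_pos: [0.6213, -0.0229, 0.1659]
orientation: [[-0.281, 0.945, -0.166], [0.818, 0.327, 0.473], [0.501, -0.003, -0.866]]
contact_force: [-0.0, 0.0, -0.2]
opening: 0.672
```

Request:
arm_command([
  [0,0,-0.02,0,0,0],
  [0,0,-0.06,0,0,0],
  [0,0,-0.1,0,0,0],
  [0,0,-0.12,0,0,0],
  [0,0,-0.12,0,0,0],
  [0,0,-0.12,0,0,0],
])

```text
clock: 25.02
tcp_pos: [0.6418, -0.0803, 0.2707]
orientation: [[-0.282, 0.945, -0.163], [0.819, 0.326, 0.472], [0.499, -0.0, -0.867]]
contact_force: [-0.1, -0.1, -0.2]
opening: 0.802
```

Run:
```python
from rig import env
from h import *
p,d,T,K=snap(env,"wrist","w11")
q=(cloud(d,T,K).reshape(-1,3)-foot)@np.stack([xs,ys,a],1);rr=np.hypot(q[:,0],q[:,1])
for z0,z1,r0,r1 in((.057,.068,.0095,.022),(.038,.05,.02,.03)):
  v=q[(rr<r1)&(q[:,2]>z0)&(q[:,2]<z1)&(rr>r0)]
  print(len(v),cv2.minEnclosingCircle(v[:,:2].astype(np.float32)),np.median(v,0),np.linalg.lstsq(np.c_[v[:,:2],np.ones(len(v))],v[:,2],rcond=None)[0])
crop("w11","c11",170,60,350,270,3)
rel(env,[.60,-.30,.25],RD)
```

```text
903 ((-0.0017698141746222973, -0.0008338373736478388), 0.01803017221391201) [-0.00203061 -0.00118925  0.06194938] [-0.01736589 -0.00382866  0.06168543]
1265 ((-0.0018260839860886335, -0.0006930271629244089), 0.028005046769976616) [-0.00055172 -0.00295397  0.04418566] [-0.00227144 -0.00034763  0.04415442]
t 25.07 tcp [ 0.6408 -0.0794  0.269 ] F [ 0.2  0.1 -0.7] open 0.799 J [-26.  31.  60.  22. 109. -41.]
-> [-0.1786, -0.1105, -0.0811, -0.0032, -0.5252, -0.001] rows 5.399228565580784 4.2027952956669905
```

View pics/c11.png

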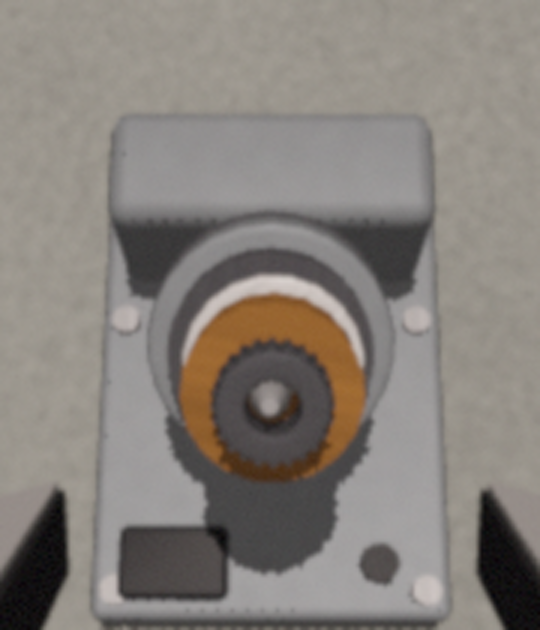

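Stack complete: collar top reads 61.9 mm against 62 nominal. Now the jog stick. I'll close the jaws and go to its right side, tool x along the box's y.

```bash
cat >> h.py <<'E'
ang=np.radians(77.0);yb=np.array([np.cos(ang),np.sin(ang),0])
RJ=np.stack([yb,np.cross([0,0,-1],yb),[0,0,-1]],1)
ball=np.array([.611,-.332,.130])
E
python3 - <<'E'
from rig import env
from h import *
rel(env,(ball-.065*yb)*[1,1,0]+[0,0,.24],RJ)
E
```

```text
t 25.07 tcp [ 0.6408 -0.0794  0.269 ] F [ 0.2  0.1 -0.7] open 0.799 J [-26.  31.  60.  22. 109. -41.]
-> [-0.2606, -0.1451, -0.117, -0.15, -0.5104, 0.5455] rows 7.682466337580578 6.097246653986179
```

Request:
arm_command([
  [-0.261,-0.145,-0.117,-0.15,-0.51,0.546],
  [-0.261,-0.145,-0.117,-0.15,-0.51,0.546],
  [-0.261,-0.145,-0.117,-0.15,-0.51,0.546],
  [-0.261,-0.145,-0.117,-0.15,-0.51,0.546],
  [-0.261,-0.145,-0.117,-0.15,-0.51,0.546],
  [-0.261,-0.145,-0.117,-0.15,-0.51,0.546],
  [-0.261,-0.145,-0.117,-0.15,-0.51,0.546],
  [-0.261,-0.145,-0.117,-0.15,-0.51,0.546],
  [-0.261,-0.145,-0.117,-0.15,-0.51,0.546],
  [-0.261,-0.145,-0.117,-0.15,-0.51,0.546],
], jaw=-1)

```text
clock: 25.9
tcp_pos: [0.5953, -0.3956, 0.2373]
orientation: [[0.227, 0.974, -0.003], [0.974, -0.227, 0.004], [0.004, -0.004, -1.0]]
contact_force: [0.4, 0.4, 0.5]
opening: 0.128
```

Run:
```python
from rig import env
from h import *
rel(env,(ball-.06*yb)*[1,1,0]+[0,0,.112],RJ)
p,d,T,K=snap(env,"wrist","w12")
w=cloud(d,T,K).reshape(-1,3);w=w[(np.hypot(*(w[:,:2]-ball[:2]).T)<.03)&(w[:,2]>.12)&(w[:,2]<.15)]
print(len(w),w[w[:,2]>.14].mean(0) if len(w) else 0, w.min(0),w.max(0))
```

```text
t 25.9 tcp [ 0.5953 -0.3956  0.2373] F [0.4 0.4 0.5] open 0.128 J [-41.  28.  63.   0.  89. -27.]
-> [0.005, 0.0015, 0.1253, -0.004, -0.0035, -0.002] rows 3.0077441180173663 0.04551639475664447
953 [ 0.60986478 -0.33221319  0.14225471] [ 0.59608773 -0.34611687  0.12957697] [ 0.62361655 -0.31865328  0.1454232 ]
```

View pics/w12.png

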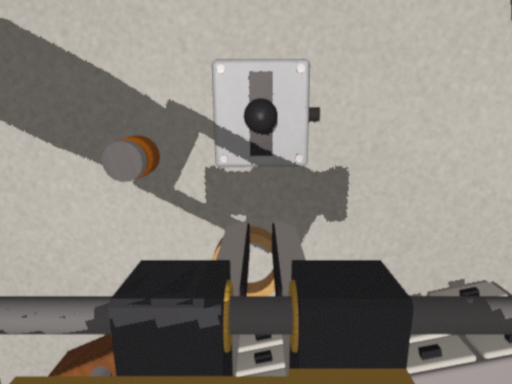

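The ball is at (261,116), world (0.610, -0.332), and the slot runs straight up the picture along the push direction. Descend beside the ball.

Request:
arm_command([
  [0.005,0.001,0.04,0,0,0],
  [0.005,0.001,0.08,0,0,0],
  [0.005,0.001,0.11,0,0,0],
  [0.005,0.001,0.125,0,0,0],
  [0.005,0.001,0.125,0,0,0],
  [0.005,0.001,0.125,0,0,0],
  [0.005,0.001,0.125,0,0,0],
])

```text
clock: 26.53
tcp_pos: [0.6008, -0.3911, 0.1182]
orientation: [[0.224, 0.975, 0.004], [0.975, -0.224, -0.002], [-0.001, 0.004, -1.0]]
contact_force: [-0.6, -0.2, -0.2]
opening: 0.003
```

```bash
sed -i 's/^ball=.*/ball=np.array([.610,-.3323,.130])/' h.py
python3 - <<'E'
from rig import env
from h import *
rel(env,ball*[1,1,0]+.010*yb+[0,0,.112],RJ)
E
```

```text
t 26.53 tcp [ 0.6008 -0.3911  0.1182] F [-0.6 -0.2 -0.2] open 0.003 J [-40.  33.  71.   0.  77. -27.]
-> [0.0694, -0.0042, 0.0061, 0.0042, 0.001, 0.001] rows 1.6730485961515105 0.0352188777456885
```

Request:
arm_command([
  [0.01,-0.003,0.005,0,0,0],
  [0.02,-0.003,0.006,0,0,0],
  [0.028,-0.003,0.006,0,0,0],
  [0.036,-0.003,0.006,0,0,0],
  [0.044,-0.003,0.006,0,0,0],
  [0.052,-0.003,0.006,0,0,0],
  [0.06,-0.003,0.006,0,0,0],
  [0.066,-0.003,0.006,0,0,0],
  [0.066,-0.003,0.006,0,0,0],
])

```text
clock: 27.28
tcp_pos: [0.6115, -0.3259, 0.1101]
orientation: [[0.225, 0.974, 0.001], [0.974, -0.225, -0.001], [-0.001, 0.002, -1.0]]
contact_force: [-0.3, -3.2, -0.6]
opening: 0.004
```

Run:
```python
from rig import env
from h import *
rel(env,ball*[1,1,0]+.010*yb+[0,0,.112],RJ)
p,d,T,K=snap(env,"scene","s1")
crop("s1","c12",90,150,240,270,5)
p,d,T,K=snap(env,"wrist","w13")
```

```text
t 27.28 tcp [ 0.6115 -0.3259  0.1101] F [-0.3 -3.2 -0.6] open 0.004 J [-35.  30.  75.  -0.  75. -22.]
-> [0.0035, -0.0, -0.0019, 0.0015, 0.0007, 0.0004] rows 0.09459647161905947 0.013840866808888576
```

View pics/w13.png

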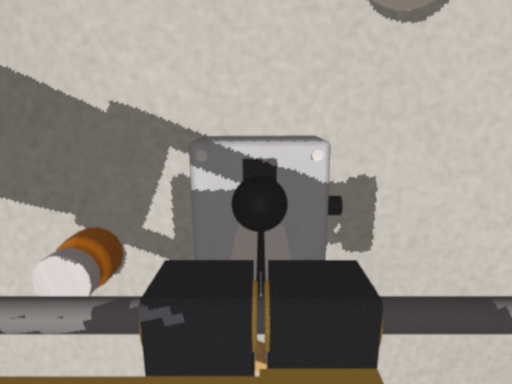

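View pics/c12.png

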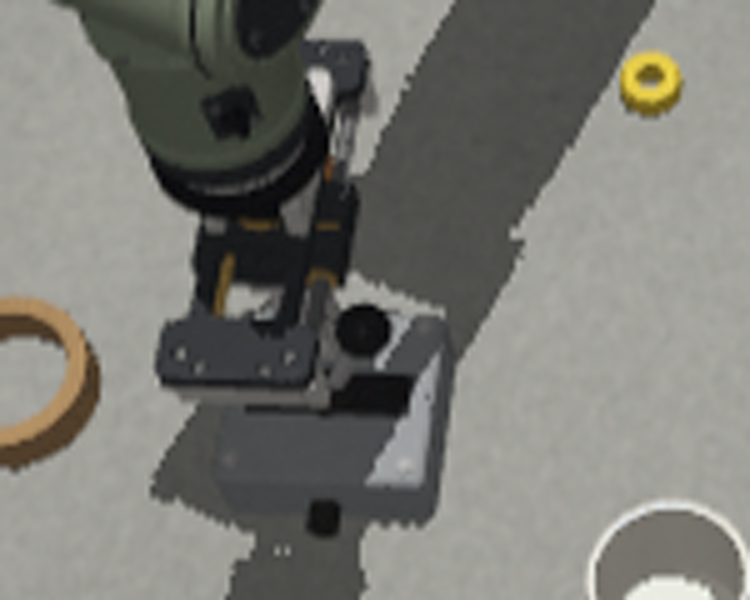

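The stick is over: ball moved left to crop (362,330), with 3.2 N on the tool. I'll push 4 mm more and hold.

Request:
arm_command([
  [0.004,0,-0.001,0,0,0],
  [0.004,0,-0.001,0,0,0],
  [0.004,0,-0.001,0,0,0],
  [0.004,0,-0.001,0,0,0],
  [0.004,0,-0.001,0,0,0],
])

```text
clock: 27.8
tcp_pos: [0.6117, -0.3233, 0.1111]
orientation: [[0.226, 0.974, 0.001], [0.974, -0.226, -0.001], [-0.0, 0.001, -1.0]]
contact_force: [-2.0, -3.6, -3.9]
opening: 0.006
```

Run:
```python
from rig import env
from h import *
rel(env,ball*[1,1,0]+.010*yb+[0,0,.112],RJ)
p,d,T,K=snap(env,"wrist","w14")
w=cloud(d,T,K).reshape(-1,3);c=ball+.033*yb;w=w[(np.hypot(*(w[:,:2]-c[:2]).T)<.03)&(w[:,2]>.112)&(w[:,2]<.15)]
from scipy.optimize import least_squares
col=cv2.imread("pics/w14.png")
r=least_squares(lambda v:np.linalg.norm(w-v,axis=1)-.014,c-[0,0,.008],loss="soft_l1",f_scale=.001).x
e=(r-ball)@yb;print(len(w),r,e,"tilt",np.arcsin(e/.08))
```

```text
t 27.8 tcp [ 0.6117 -0.3233  0.1111] F [-2.  -3.6 -3.9] open 0.006 J [-35.  30.  75.   0.  75. -22.]
-> [0.0008, 0.0003, -0.0009, 0.001, 0.0004, -0.0012] rows 0.030474996686242296 0.012503528214093819
3601 [ 0.61684353 -0.30175535  0.12436528] 0.03130124966065974 tilt 0.40200645078910835
```

Request:
arm_command([
  [0,0,0,0,0,0],
  [0,0,0,0,0,0],
  [0,0,0,0,0,0],
  [0,0,0,0,0,0],
  [0,0,0,0,0,0],
  [0,0,0,0,0,0],
  [0,0,0,0,0,0],
  [0,0,0,0,0,0],
  [0,0,0,0,0,0],
  [0,0,0,0,0,0],
])

```text
clock: 28.68
tcp_pos: [0.6118, -0.3229, 0.111]
orientation: [[0.226, 0.974, 0.001], [0.974, -0.226, -0.0], [-0.0, 0.001, -1.0]]
contact_force: [-1.9, -4.2, -2.8]
opening: 0.006
```

Request:
arm_command([
  [0,0,0,0,0,0],
  [-0.035,0,0,0,0,0],
  [-0.07,0,0,0,0,0],
  [-0.085,0,0,0,0,0],
  [-0.085,0,-0.03,0,0,0],
  [-0.085,0,-0.07,0,0,0],
  [-0.085,0,-0.11,0,0,0],
  [-0.085,0,-0.13,0,0,0],
])

```text
clock: 29.35
tcp_pos: [0.5956, -0.4054, 0.2486]
orientation: [[0.225, 0.974, 0.01], [0.974, -0.225, -0.003], [-0.001, 0.011, -1.0]]
contact_force: [0.8, -0.7, 0.8]
opening: 0.006
```

Run:
```python
from rig import env
from h import *
rel(env,[.45,-.48,.25],RJ)
snap(env,"wrist","w15")
p,d,T,K=load("pics/w15.npz")
w=cloud(d,T,K).reshape(-1,3);w=w[(np.hypot(*(w[:,:2]-ball[:2]).T)<.04)&(w[:,2]>.11)&(w[:,2]<.15)]
from scipy.optimize import least_squares
r=least_squares(lambda v:np.linalg.norm(w-v,axis=1)-.014,ball,loss="soft_l1",f_scale=.001).x
e=(r-ball)@yb;print(len(w),r,"tilt",np.arcsin(e/.08))
```

```text
t 29.35 tcp [ 0.5956 -0.4054  0.2486] F [ 0.8 -0.7  0.8] open 0.006 J [-41.  28.  62.   0.  89. -28.]
-> [-0.1054, -0.1251, -0.0027, 0.0107, 0.0009, 0.0] rows 3.9236437653343774 0.08616815988612345
908 [ 0.60991724 -0.33239659  0.13025326] tilt -0.0014091288570244154
```

Stick is back upright (tilt -0.001). I'll move clear and check the whole scene before handing in.

Request:
arm_command([
  [-0.105,-0.125,-0.003,0,0,0],
  [-0.105,-0.125,-0.003,0,0,0],
  [-0.105,-0.125,-0.003,0,0,0],
  [-0.105,-0.125,-0.003,0,0,0],
  [-0.105,-0.125,-0.003,0,0,0],
  [-0.105,-0.125,-0.003,0,0,0],
  [-0.105,-0.125,-0.003,0,0,0],
])

```text
clock: 29.98
tcp_pos: [0.4484, -0.4787, 0.2443]
orientation: [[0.225, 0.974, 0.004], [0.974, -0.225, 0.001], [0.002, 0.003, -1.0]]
contact_force: [0.8, 0.1, 0.0]
opening: 0.007
```

Run:
```python
from rig import env
from h import *
p,d,T,K=snap(env,"scene","s2")
q=(cloud(d,T,K).reshape(-1,3)-foot)@np.stack([xs,ys,a],1);rr=np.hypot(q[:,0]+.0018,q[:,1]+.0008)
for n,z0,z1,r0,r1 in(("collar",.057,.068,.0095,.017),("wheel",.038,.05,.02,.027)):
  v=q[(rr<r1)&(q[:,2]>z0)&(q[:,2]<z1)&(rr>r0)]; print(n,len(v),np.median(v[:,2]))
crop("s2","c13",80,110,440,300,2)
```

```text
collar 94 0.06172869911801033
wheel 122 0.043656174882482385
```

View pics/c13.png

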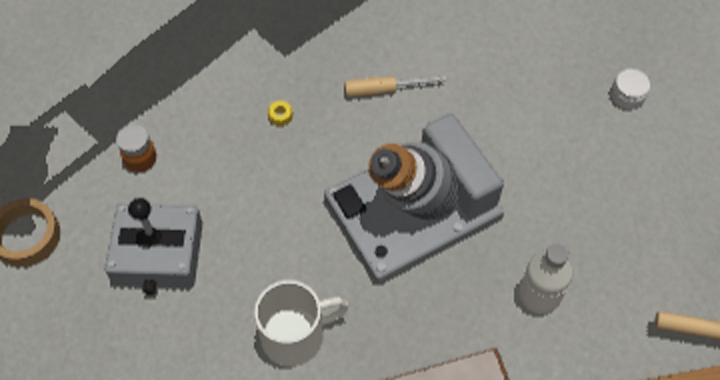

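The stack stands complete at (395,165), the stick is upright at (140,210), and everything else is where it was. Handing in.

```bash
python3 -c "
from rig import env
print(env.finish_job())"
```

```text
the job is handed in; nothing more can be done
None
```

I fitted the spacer (foot down), the wheel and then the collar onto the leaning spindle, pressing each one home with about 13 to 21 N. I then pushed the jog stick left to about 0.40 rad, held it a little over a second and let it go.

- **Stack:** the last wrist views put the spacer top at 21.9 mm, the wheel top at 44.2 mm and the collar top at 61.9 mm above the shoulder (nominal 22, 44 and 62). The final scene picture agreed within 0.4 mm for the wheel and collar; the spacer was not measured again.
- **Stick:** it read upright again after release, with a measured tilt of -0.001 rad.
- **Surroundings:** the bystanders looked unmoved in the final picture, and the robot was clear of everything. This was judged by eye, not measured.
- **Time:** the job was handed in at about 30 s of the 72 s allowed. No check failed or disagreed.

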